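# Set up a UV glue cure of glass jars

## Task

Get the UV glue cure ready: stand every jar that is on the bench upright on one of the round black pads in front of the lamp bar, one jar to a pad and wholly on it, with its red medallion (the side with the blue tape) turned squarely to the lamp, and slide the flat dose gauge blade into the slot of the blue meter until its red line is level with the meter's front face. Only when all that is in place, wind the white clockwork timer by its brass key, clockwise, as far as it goes. Leave all of it so and let go, and do not disturb the mug, the wooden block or the glue bottle.

Things in the scene. Friction and masses are not known exactly. Their poses are not given: they have to be found in the camera images.
- lamp: fixed grey UV lamp bar, 60 x 360 x 100 mm (x, y, z), with a violet window along its front, which looks along the lamp's own -x, towards the robot. Origin at the centre of its underside. A jar faces the lamp when the jar's +x points the same way as the lamp's +x
- pad0 (a point): centre of a flat round black pad with a white rim, 84 mm across, flush with the bench; the three pads are in a row 130 mm apart, centres 75 mm in front of the lamp's window; any jar may stand on any pad
- pad1 (a point): centre of a flat round black pad with a white rim, 84 mm across, flush with the bench; the three pads are in a row 130 mm apart, centres 75 mm in front of the lamp's window; any jar may stand on any pad
- pad2 (a point): centre of a flat round black pad with a white rim, 84 mm across, flush with the bench; the three pads are in a row 130 mm apart, centres 75 mm in front of the lamp's window; any jar may stand on any pad
- jar0: a closed round jar of green glass with a white lid, 60 mm in diameter and 80 mm high in all, 0.25 kg, with a heavy base; a red glass medallion is glued low on one side and a blue strip of tape runs from it up the wall and over the lid to the lid's middle. Origin at the centre of its underside, z up, +x points out through the medallion. May be absent (None)
- jar1: a closed round jar of amber glass with a white lid, 60 mm in diameter and 80 mm high in all, 0.25 kg, with a heavy base; a red glass medallion is glued low on one side and a blue strip of tape runs from it up the wall and over the lid to the lid's middle. Origin at the centre of its underside, z up, +x points out through the medallion. May be absent (None)
- jar2: a closed round jar of blue glass with a white lid, 60 mm in diameter and 80 mm high in all, 0.25 kg, with a heavy base; a red glass medallion is glued low on one side and a blue strip of tape runs from it up the wall and over the lid to the lid's middle. Origin at the centre of its underside, z up, +x points out through the medallion. May be absent (None)
- jar0_mark (a point): the middle of the medallion of jar0, on the wall 30 mm out from the jar's axis, 34 mm above its underside
- jar1_mark (a point): the middle of the medallion of jar1, on the wall 30 mm out from the jar's axis, 34 mm above its underside
- jar2_mark (a point): the middle of the medallion of jar2, on the wall 30 mm out from the jar's axis, 34 mm above its underside
- gauge: loose dose gauge: a flat aluminium blade 125 x 36 x 5 mm lying on the bench, with an upright black grip fin 40 mm long (x), 12 mm thick (y), reaching from the blade to 50 mm above its underside. Origin on the underside below the middle of the fin; +x points along the blade to its tip, 95 mm away; the blade ends 30 mm behind the origin. Weighs 80 g
- gauge_line (a point): middle of the red line across the blade, on the underside, 45 mm from the origin towards the tip (50 mm short of the tip)
- meter: fixed blue dose meter block, 90 x 90 x 45 mm, origin at the centre of its underside. Its front face looks along its own -x and has a flat slot at bench level, 48 mm wide, 10 mm high and 75 mm deep, that runs along +x
- slot_mouth (a point): middle of the slot's mouth on the meter's front face, at bench height; +x points into the slot
- timer: fixed white clockwork timer box, 140 x 110 x 60 mm, origin at the centre of its underside; on its top a brass key, and beside it a small red needle that creeps round a scale to a green mark when fully wound
- key_grip (a point): middle of the key's wing, 96 mm above the bench, on the key's upright axis, which is 25 mm from the box's centre along the box's +x. The wing is a flat upright plate 52 mm long (along this point's x; its +x end is red), 10 mm thick (y) and 34 mm high (79 to 113 mm above the bench), free beneath except for a thin stem
- key (a joint): turn of the key in rad, growing clockwise seen from above; 0 with the wing's red end along the timer's +x, stop at 6.8 (fully wound). It turns against a spring and stays where it is left. Needs about 0.3 N m
- mug: blue ceramic mug, 80 mm wide, 85 mm high, not to be disturbed; origin at the centre of its underside
- block: loose wooden block 90 x 60 x 50 mm, not to be disturbed; origin at the centre of its underside
- glue: black glue bottle with an orange cap, 52 mm wide, 110 mm high, not to be disturbed; origin at the centre of its underside
Mind the look-alikes: they are no part of the job. There is more than one size of the meter; the job needs the smallest.

How it is judged:
By the outcome, as a careful person would: the job done as asked, in the order asked, and still so for the second after the job is handed in, with the robot touching nothing.
Of jar0, jar1, jar2 only 2 to 3 are there at a start; the rules pass over those that are not, and their reading is None.
At some moment in a run one of jar0, jar1, jar2 may be knocked a few centimetres aside while the robot is not near it.
It also fails if it takes over 208 s, if anything falls off the work surface, if the arm or the gripper's body presses on something with over 40 N, if the wrist force passes 120 N, or if a joint passes its speed limit or range.

## Robot

A 7-joint arm with a two-finger parallel gripper is mounted at the origin on the work surface. World frame = base frame: x ahead of the robot, y to its left, z up, the work surface at z = 0. Lengths are in m, angles in rad, forces in N, time in s.
With the tool pointing down it reaches from about 0.4 to 0.85 m from the base axis. Payload 10.4 kg.
Tool frame: the origin (TCP) lies at the very end of the fingers, on their centre line; the grasp point (between the pads) lies 19 mm behind it; z points along the fingers, y is the line along which they close (so a half turn about z gives the same grasp; the last joint's range is limited). The gripper opens to 87 mm and grips with 3 to 60 N. Pads are 19 mm wide; open, the fingers measure 117 mm over their backs; the gripper's body (75 mm by 190 mm) begins 51 mm behind the grasp point.
Start: joints at [1.181, 0.332, -0.065, 1.46, 0.022, 1.35, -0.088], TCP at [0.224, -0.583, 0.223] pointing down, gripper open.
Joint ranges: [-2.6, 2.6], [-0.5, 2.12], [-1.47, 1.34], [0.16, 2.42], [-1.27, 4.41], [0.06, 2.06], [-2.6, 2.6]. Speed limits (rad/s): [2.22, 2.22, 2.79, 2.79, 3.14, 3.14, 3.14].

## Interface

Orientations are given as a unit quaternion [x, y, z, w].
In Python, from bench import * gives the robot as it stands.
- The arm moves only by the tool carry_out, never from a script. Its argument "deltas" is a list of rows, each an object with "hand": the finger opening in mm, from 0 to 87; "dp": the shift along the tool's x, y, z each as a share of 250 mm, from -1 to 1, a list of three; "spin": the turn about the tool's z as a share of pi rad, from -1 to 1. In form: [{"hand": hand, "dp": [dx, dy, dz], "spin": spin}, ...]. A call has 1 to 20 rows; each row is the pose to reach, as a shift and turn from the pose commanded when the call began, along the tool's axes at that moment, turning the shorter way round; what a row does not reach only later rows make up. A row lasts 1/10 s, in which the tool goes at most 50 mm and 8.59 degrees, less where a joint would pass 70% of its speed; a pose out of reach is approached as far as the arm can. A call with a number of a shift or a turn outside -1 to 1 is refused whole. A call with a gripper value outside its range is refused whole. The fingers move at their own pace and stop on an object; "force" is the grip in N (left out, the last holds). Time passes only in rows, so rows that repeat a pose let the fingers close. It gives the time, the measured TCP pose, the force, the opening and the grip force at its end, in the units of the state.
- read_state(): the state, without advancing time (a new reading comes with each control period).
- camera(name): name is "scene" or "top"; returns the picture (420x560x3 uint8, red, green, blue); there is no depth.
- get_calibration(name): a dict with "fx", "fy", "cx", "cy" (pixels), "k1" (the pictures are not rectified: a ray, as slopes to the right and down, at radius r is drawn at 1 + k1 r^2 times it, then the intrinsics apply), "R" (3x3) and "t" (3): a world point X has camera coordinates R X + t. Camera axes: x right, y down, z forward; pixel columns grow to the right and rows downward; lengths in m; the calibration is good to about 2 mm. A picture is of the moment at which its call begins. get_calibration takes no time and is no camera call.
- close_job(): hands the job in; it is judged then, once.
The state is a dict: "time": time; "joint_positions": joint angles; "joint_vel": joint speeds; "joint_torque": joint torques, N m; "ee_pos": TCP position; "eef_rot": TCP orientation; "ft_force": force on the tool from outside, world axes, zero at the start; "torque": the same for the moment, N m; "width": finger opening in m; "grip_force": force on a finger pad.
Only numpy, scipy, OpenCV 4.12 (cv2) and the standard library are available. Lean on these libraries where they do the work, as an engineer would, in place of code of your own. Each camera call takes 0.05 s, during which the arm holds its last target. There are 200 camera calls.

## Working session

There is one attempt and no reset: what is moved stays moved. The work goes in short steps, Python scripts to look and compute and a tool call to move; the robot and the scene stay as the last step left them, time stands still between calls to the robot, and variables do not carry over. Pictures are saved under pics/ and viewed, at most 16 in all, crops included, and the job is handed in when it is done.

Besides the shell and the picture viewer there is one more tool, called after "Emit:" as a command line: name --argument value ..., lists and objects as JSON in quotes. carry_out: Moves the arm, as the interface text tells. Its arguments: {"type":"object","properties":{"deltas":{"type":"array","items":{"type":"object","properties":{"hand":{"type":"number"},"dp":{"type":"array","items":{"type":"number","minimum":-1,"maximum":1}},"spin":{"type":"number","minimum":-1,"maximum":1}}}},"force":{"type":"number"}},"required":["deltas"]}

```bash
mkdir -p pics; ls
cat > h.py <<'E'
from bench import *
import numpy as np, cv2
def snap(name,fn,crop=None,scale=1):
    im=camera(name); cv2.imwrite('pics/raw_'+fn,im[:,:,::-1])
    show(im[:,:,::-1],fn,crop,scale); return im
def show(bgr,fn,crop=None,scale=1):
    if crop: bgr=bgr[crop[1]:crop[3],crop[0]:crop[2]]
    cv2.imwrite('pics/'+fn,cv2.resize(bgr,None,fx=scale,fy=scale,interpolation=cv2.INTER_CUBIC))
def px2w(name,uv,z):
    c=get_calibration(name); R=np.array(c['R']);t=np.array(c['t'])
    out=[]
    for (u,v),zz in zip(np.atleast_2d(uv),np.broadcast_to(z,len(np.atleast_2d(uv)))):
        d=np.array([(u-c['cx'])/c['fx'],(v-c['cy'])/c['fy']]);s=d.copy()
        for _ in range(30): s=d/(1+c['k1']*(s@s))
        r=R.T@np.array([s[0],s[1],1]);o=-R.T@t
        out.append(o+r*(zz-o[2])/r[2])
    return np.array(out)
def w2px(name,X):
    c=get_calibration(name); p=np.atleast_2d(X)@np.array(c['R']).T+np.array(c['t'])
    s=p[:,:2]/p[:,2:]; s=s*(1+c['k1']*(s**2).sum(1,keepdims=True))
    return s*[c['fx'],c['fy']]+[c['cx'],c['cy']]
E
python3 - <<'E'
from h import *
np.set_printoptions(precision=3,suppress=True)
snap('top','top0.png',None,1.42);snap('scene','scene0.png',None,1.42)
for n in('top','scene'):
    c=get_calibration(n);print(n,c['fx'],c['k1'],-np.array(c['R']).T@np.array(c['t']));print(np.array(c['R']))
print(read_state())
E
```

```text
pics
top 480.81410710458397 -0.14266261999122493 [ 0.272 -0.017  1.306]
[[ 0.008 -1.     0.002]
 [-0.988 -0.008 -0.156]
 [ 0.156 -0.    -0.988]]
scene 428.61584934124375 -0.12106282606179715 [ 0.996 -0.741  1.178]
[[ 0.806  0.592  0.011]
 [ 0.472 -0.63  -0.617]
 [-0.358  0.502 -0.787]]
{'time': 0.1, 'joint_positions': array([ 1.181,  0.333, -0.065,  1.461,  0.022,  1.35 , -0.088]), 'joint_vel': array([-0.001, -0.003,  0.002, -0.001,  0.   ,  0.001, -0.   ]), 'joint_torque': array([  0.001, -62.455,   0.024, -39.072,  -0.062,   0.036,   0.   ]), 'ee_pos': array([ 0.224, -0.583,  0.222]), 'eef_rot': array([ 0.983,  0.182, -0.   , -0.001]), 'ft_force': array([ 0.45 ,  0.112, -0.422]), 'torque': array([ 0.011,  0.023, -0.022]), 'grip_force': 0.0, 'width': 0.08692754283563996}
```

View pics/top0.png

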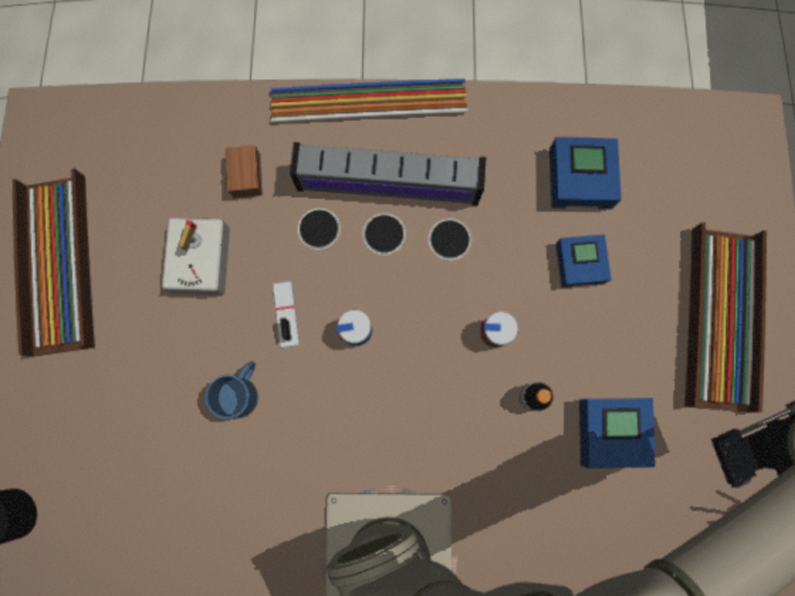

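View pics/scene0.png

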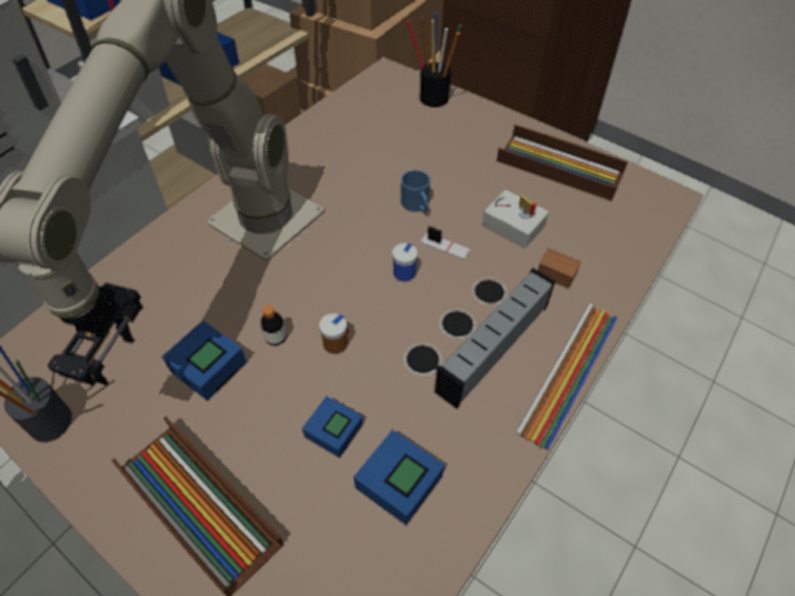

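The pictures show two jars, blue (top 353,328) and amber (500,329). Look-alikes for the meter: large blue at (585,172), large blue at (617,432) and small blue at (584,261). The small one is the job's meter. There is one gauge (287,315) and one timer (195,257). I'll check these in close crops.

Run:
```python
from h import *
a=cv2.imread('pics/raw_top0.png');b=cv2.imread('pics/raw_scene0.png')
def c(im,x0,y0,w,h,W=400,H=300): return cv2.resize(im[y0:y0+h,x0:x0+w],(W,H),interpolation=cv2.INTER_CUBIC)
# each 80x60 px *5
cv2.imwrite('pics/c1.png',np.vstack([np.hstack([c(a,370,155,80,60),c(a,100,145,80,60)]),np.hstack([c(a,170,190,80,60),c(b,195,265,80,60)])]))
cv2.imwrite('pics/c2.png',np.vstack([np.hstack([c(a,215,205,80,60),c(a,315,205,80,60)]),np.hstack([c(a,195,95,160,120),c(b,325,120,80,60)])]))
```

```text
(no output)
```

View pics/c1.png

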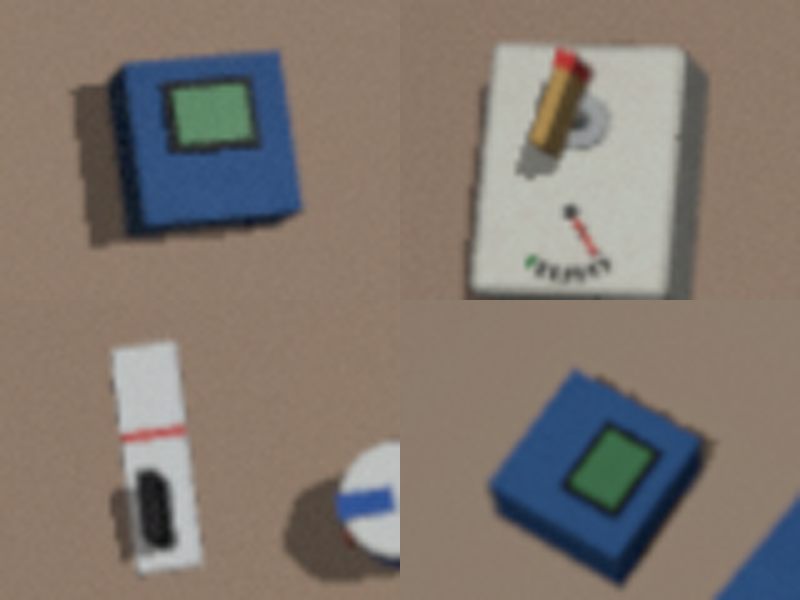

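View pics/c2.png

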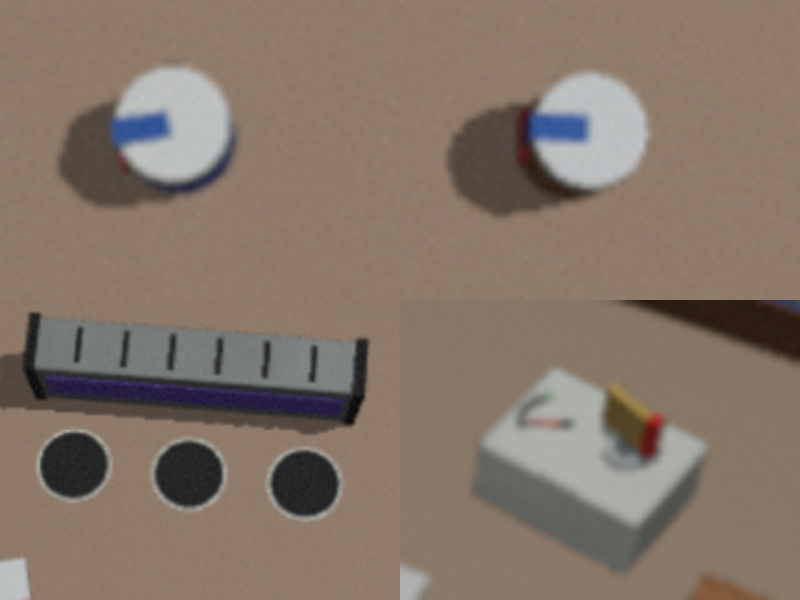

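Run:
```python
from h import *
np.set_printoptions(precision=4,suppress=True)
def P(l,o,z,s=5): return px2w('top',np.array(l)/s+np.array(o),z)[:,:2]
m=P([(125,63),(281,51),(301,207),(141,225)],(370,155),.045);print('meter',m,m.mean(0),np.linalg.norm(np.diff(m,axis=0),axis=1))
print('yaw',[np.degrees(np.arctan2(*(v[::-1]))) for v in (m[0]-m[3],m[1]-m[2])],'edge y',[np.degrees(np.arctan2(v[0],-v[1])) for v in (m[1]-m[0],m[2]-m[3])])
g=P([(112,48),(176,41),(201,263),(138,271),(120,137),(186,130)],(170,190),.005)
tip=g[:2].mean(0);rear=g[2:4].mean(0);d=(tip-rear);print('gauge',tip,rear,np.linalg.norm(d),'line',g[4:].mean(0));u=d/np.linalg.norm(d);print('origin',(tip+rear)/2-u*.0325,g[4:].mean(0)-u*.045,np.degrees(np.arctan2(u[1],u[0])))
for n,c,e,i,o in(('blue',(174,125),(113,131),(170,123),(215,205)),('amb',(188,130),(130,127),(188,128),(315,205))):
    j=P([c,e,i],o,.08);v=j[1]-j[2];v2=j[1]-j[0];print(n,j[0],np.degrees(np.arctan2(v[1],v[0])),np.degrees(np.arctan2(v2[1],v2[0])))
p=P([(74,164),(189,174),(305,184)],(195,95),0,2.5);print('pads',p,np.linalg.norm(np.diff(p,axis=0),axis=1));v=p[0]-p[2];print('lampyaw',np.degrees(np.arctan2(-v[0],v[1])))
k=P([(173,57),(148,143)],(100,145),.113);v=k[0]-k[1];print('key',k,k.mean(0),np.linalg.norm(v),np.degrees(np.arctan2(v[1],v[0])))
print('collar',P([(180,120)],(100,145),.062))
t=P([(98,44),(285,48),(265,298),(70,292)],(100,145),.06);print('timer',t,t.mean(0),np.linalg.norm(np.diff(t,axis=0),axis=1))
for v in (t[0]-t[3],t[1]-t[2]): print(np.degrees(np.arctan2(v[1],v[0])))
print('mug',px2w('top',[(231/1.42,397/1.42)],.085),'glue',px2w('top',[(543/1.42,396/1.42)],.11),'block',px2w('top',[(242/1.42,170/1.42)],.05))
# front face enhanced
a=cv2.imread('pics/raw_top0.png')[190:220,385:445]
a=np.clip((a/255.)**.45*255,0,255).astype(np.uint8);cv2.imwrite('pics/m.png',cv2.resize(a,None,fx=10,fy=10,interpolation=cv2.INTER_CUBIC))
```

```text
meter [[ 0.5965 -0.3266]
 [ 0.6047 -0.414 ]
 [ 0.5178 -0.4212]
 [ 0.5069 -0.3324]] [ 0.5565 -0.3736] [0.0878 0.0873 0.0895]
yaw [np.float64(3.696597726430421), np.float64(4.732714071202821)] edge y [np.float64(5.361110561696339), np.float64(6.976530488149519)]
gauge [0.5125 0.2101] [0.3895 0.1919] 0.12438610063378255 line [0.4629 0.2033]
origin [0.4188 0.1962] [0.4183 0.1967] 8.41545164826502
blue [0.4185 0.0624] 98.57886402830556 96.18919526054756
amb [ 0.418  -0.2021] 89.41201599393352 87.43332200794796
pads [[ 0.6233  0.1422]
 [ 0.6126  0.0129]
 [ 0.6023 -0.117 ]] [0.1298 0.1303]
lampyaw -4.633302233223223
key [[0.6038 0.3644]
 [0.5578 0.3747]] [0.5808 0.3696] 0.04708390081660344 -12.617490829042213
collar [[0.5828 0.3745]]
timer [[0.626  0.424 ]
 [0.6235 0.3195]
 [0.4861 0.3229]
 [0.4886 0.43  ]] [0.556  0.3741] [0.1045 0.1374 0.1072]
-2.537543033562716
-1.422526698906879
mug [[0.2886 0.2822 0.085 ]] glue [[ 0.2949 -0.2709  0.11  ]] block [[0.7263 0.2905 0.05  ]]
```

View pics/m.png

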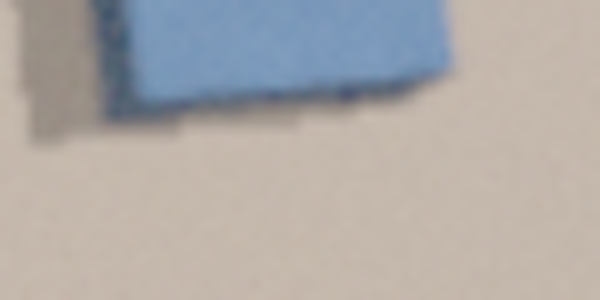

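```bash
cat >> h.py <<'E'
from scipy.spatial.transform import Rotation as Ro
def yaw():
    m=Ro.from_quat(read_state()['eef_rot']).as_matrix(); return np.degrees(np.arctan2(m[1,0],m[0,0])),m
def plan(*T):
    """T: (x,y,z,yaw_deg) targets -> dp, spin relative to the present pose"""
    s=read_state();y,m=yaw();print('now',np.round(s['ee_pos'],4),'yaw',round(y,2),'j7',round(s['joint_positions'][6],2),'w',round(s['width'],4),'t',round(s['time'],1),'f',np.round(s['ft_force'],1))
    for t in T:
        d=m.T@(np.array(t[:3])-s['ee_pos'])/.25; sp=((y-t[3]+180)%360-180)/180
        print(t,'dp',np.round(d,3).tolist(),'spin',round(sp,4))
E
python3 -c "
from h import *
plan((.32,-.36,.22,60),(.418,-.2021,.22,88.5),(.418,-.2021,.03,88.5))"
```

```text
now [ 0.224  -0.5831  0.2218] yaw 21.02 j7 -0.09 w 0.0869 t 0.1 f [ 0.4  0.1 -0.4]
(0.32, -0.36, 0.22, 60) dp [0.678, -0.695, 0.008] spin -0.2166
(0.418, -0.2021, 0.22, 88.5) dp [1.271, -1.144, 0.009] spin -0.3749
(0.418, -0.2021, 0.03, 88.5) dp [1.271, -1.143, 0.769] spin -0.3749
```

Emit:
carry_out --deltas '[{"dp": [0.678, -0.695, 0.008], "spin": -0.2166, "hand": 87}, {"dp": [0.678, -0.695, 0.008], "spin": -0.2166, "hand": 87}, {"dp": [0.678, -0.695, 0.008], "spin": -0.2166, "hand": 87}, {"dp": [0.678, -0.695, 0.008], "spin": -0.2166, "hand": 87}, {"dp": [0.678, -0.695, 0.008], "spin": -0.2166, "hand": 87}, {"dp": [0.678, -0.695, 0.008], "spin": -0.2166, "hand": 87}, {"dp": [0.678, -0.695, 0.008], "spin": -0.2166, "hand": 87}, {"dp": [0.678, -0.695, 0.008], "spin": -0.2166, "hand": 87}]' --force 20

```text
time: 0.9
ee_pos: [0.3194, -0.3614, 0.2204]
eef_rot: [0.867, 0.499, -0.0, -0.0]
ft_force: [-0.1, -0.3, -0.4]
width: 0.0873
grip_force: 0.0
```

```bash
python3 -c "
from h import *
plan((.418,-.2021,.22,88.5),(.418,-.2021,.12,88.5))"
```

```text
now [ 0.3194 -0.3614  0.2204] yaw 59.88 j7 0.22 w 0.0873 t 0.9 f [-0.1 -0.3 -0.4]
(0.418, -0.2021, 0.22, 88.5) dp [0.749, 0.022, 0.002] spin -0.159
(0.418, -0.2021, 0.12, 88.5) dp [0.749, 0.022, 0.402] spin -0.159
```

Emit:
carry_out --deltas '[{"dp": [0.749, 0.022, 0.002], "spin": -0.159, "hand": 87}, {"dp": [0.749, 0.022, 0.002], "spin": -0.159, "hand": 87}, {"dp": [0.749, 0.022, 0.002], "spin": -0.159, "hand": 87}, {"dp": [0.749, 0.022, 0.002], "spin": -0.159, "hand": 87}, {"dp": [0.749, 0.022, 0.002], "spin": -0.159, "hand": 87}, {"dp": [0.749, 0.022, 0.002], "spin": -0.159, "hand": 87}, {"dp": [0.749, 0.022, 0.402], "spin": -0.159, "hand": 87}, {"dp": [0.749, 0.022, 0.402], "spin": -0.159, "hand": 87}, {"dp": [0.749, 0.022, 0.402], "spin": -0.159, "hand": 87}, {"dp": [0.749, 0.022, 0.402], "spin": -0.159, "hand": 87}, {"dp": [0.749, 0.022, 0.402], "spin": -0.159, "hand": 87}]'

```text
time: 2.0
ee_pos: [0.4196, -0.2024, 0.1226]
eef_rot: [0.716, 0.698, 0.0, 0.002]
ft_force: [-0.5, 0.6, 0.5]
width: 0.0872
grip_force: 0.0
```

```bash
python3 -c "
from h import *
plan((.418,-.2021,.03,88.5))
snap('scene','s1.png',(190,180,340,300),5)"
```

```text
now [ 0.4196 -0.2024  0.1226] yaw 88.52 j7 0.28 w 0.0872 t 2.0 f [-0.5  0.6  0.5]
(0.418, -0.2021, 0.03, 88.5) dp [0.002, -0.008, 0.37] spin 0.0001
```

View pics/s1.png

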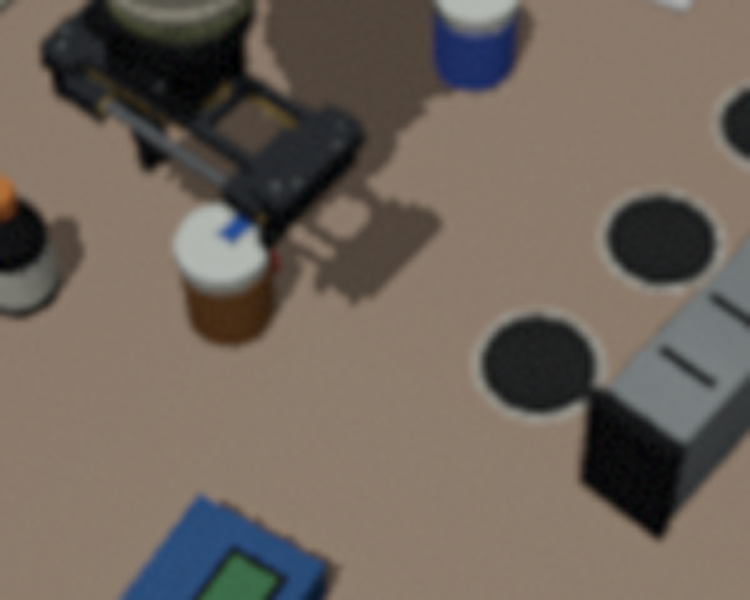

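Good: the gripper straddles the amber jar, with the tape visible. The glue bottle is close to the gripper body, so I'll use yaw 80 for more clearance.

```bash
python3 -c "
from h import *
plan((.418,-.2021,.122,80),(.418,-.2021,.08,80),(.418,-.2021,.035,80))"
```

```text
now [ 0.4198 -0.2023  0.1226] yaw 88.55 j7 0.28 w 0.087 t 2.0 f [0.  0.7 0.9]
(0.418, -0.2021, 0.122, 80) dp [0.0, -0.007, 0.002] spin 0.0475
(0.418, -0.2021, 0.08, 80) dp [0.001, -0.008, 0.17] spin 0.0475
(0.418, -0.2021, 0.035, 80) dp [0.001, -0.008, 0.35] spin 0.0475
```

Emit:
carry_out --deltas '[{"dp": [0.0, -0.007, 0.002], "spin": 0.0475, "hand": 87}, {"dp": [0.0, -0.007, 0.002], "spin": 0.0475, "hand": 87}, {"dp": [0.0, -0.007, 0.1], "spin": 0.0475, "hand": 87}, {"dp": [0.001, -0.008, 0.2], "spin": 0.0475, "hand": 87}, {"dp": [0.001, -0.008, 0.3], "spin": 0.0475, "hand": 87}, {"dp": [0.001, -0.008, 0.35], "spin": 0.0475, "hand": 87}, {"dp": [0.001, -0.008, 0.35], "spin": 0.0475, "hand": 87}, {"dp": [0.001, -0.008, 0.35], "spin": 0.0475, "hand": 40}, {"dp": [0.001, -0.008, 0.35], "spin": 0.0475, "hand": 40}, {"dp": [0.001, -0.008, 0.35], "spin": 0.0475, "hand": 40}, {"dp": [0.001, -0.008, 0.35], "spin": 0.0475, "hand": 40}, {"dp": [0.001, -0.008, 0.35], "spin": 0.0475, "hand": 40}, {"dp": [0.001, -0.008, 0.35], "spin": 0.0475, "hand": 40}]'

```text
time: 3.35
ee_pos: [0.4176, -0.2011, 0.0334]
eef_rot: [0.766, 0.643, 0.001, 0.001]
ft_force: [3.0, -0.4, 5.6]
width: 0.0594
grip_force: 20.0
```

```bash
python3 -c "
from h import *
print(read_state()['grip_force'])
plan((.418,-.2021,.10,80),(.46,-.18,.13,40),(.5,-.15,.13,10))"
```

```text
20.00034396070987
now [ 0.4176 -0.2011  0.0334] yaw 80.08 j7 0.07 w 0.0594 t 3.4 f [ 3.  -0.4  5.6]
(0.418, -0.2021, 0.1, 80) dp [-0.004, 0.003, -0.266] spin 0.0005
(0.46, -0.18, 0.13, 40) dp [0.112, 0.153, -0.386] spin 0.2227
(0.5, -0.15, 0.13, 10) dp [0.258, 0.29, -0.386] spin 0.3893
```

Emit:
carry_out --deltas '[{"dp": [0, 0, -0.1], "spin": 0, "hand": 40}, {"dp": [0, 0, -0.2], "spin": 0, "hand": 40}, {"dp": [0, 0, -0.3], "spin": 0, "hand": 40}, {"dp": [0.03, 0.05, -0.38], "spin": 0.03, "hand": 40}, {"dp": [0.112, 0.153, -0.386], "spin": 0.07, "hand": 40}, {"dp": [0.16, 0.2, -0.386], "spin": 0.11, "hand": 40}, {"dp": [0.2, 0.25, -0.386], "spin": 0.15, "hand": 40}, {"dp": [0.258, 0.29, -0.386], "spin": 0.19, "hand": 40}, {"dp": [0.258, 0.29, -0.386], "spin": 0.23, "hand": 40}, {"dp": [0.258, 0.29, -0.386], "spin": 0.27, "hand": 40}, {"dp": [0.258, 0.29, -0.386], "spin": 0.31, "hand": 40}, {"dp": [0.258, 0.29, -0.386], "spin": 0.35, "hand": 40}, {"dp": [0.258, 0.29, -0.386], "spin": 0.3893, "hand": 40}, {"dp": [0.258, 0.29, -0.386], "spin": 0.3893, "hand": 40}, {"dp": [0.258, 0.29, -0.386], "spin": 0.3893, "hand": 40}]'

```text
time: 4.85
ee_pos: [0.4984, -0.1496, 0.1285]
eef_rot: [0.996, 0.089, -0.001, -0.0]
ft_force: [-0.1, -0.3, -3.5]
width: 0.0596
grip_force: 20.0
```

```bash
python3 -c "
from h import *
plan((.5,-.15,.13,-13),(.6023,-.117,.08,-13),(.6023,-.117,.0345,-13))"
```

```text
now [ 0.4984 -0.1496  0.1285] yaw 10.22 j7 -1.26 w 0.0596 t 4.8 f [-0.1 -0.3 -3.5]
(0.5, -0.15, 0.13, -13) dp [0.006, 0.003, -0.006] spin 0.129
(0.6023, -0.117, 0.08, -13) dp [0.432, -0.054, 0.193] spin 0.129
(0.6023, -0.117, 0.0345, -13) dp [0.433, -0.054, 0.375] spin 0.129
```

Emit:
carry_out --deltas '[{"dp": [0.05, -0.005, 0], "spin": 0.04, "hand": 40}, {"dp": [0.15, -0.02, 0], "spin": 0.08, "hand": 40}, {"dp": [0.25, -0.03, 0.0], "spin": 0.129, "hand": 40}, {"dp": [0.35, -0.045, 0.05], "spin": 0.129, "hand": 40}, {"dp": [0.433, -0.054, 0.12], "spin": 0.129, "hand": 40}, {"dp": [0.433, -0.054, 0.19], "spin": 0.129, "hand": 40}, {"dp": [0.433, -0.054, 0.25], "spin": 0.129, "hand": 40}, {"dp": [0.433, -0.054, 0.3], "spin": 0.129, "hand": 40}, {"dp": [0.433, -0.054, 0.34], "spin": 0.129, "hand": 40}, {"dp": [0.433, -0.054, 0.36], "spin": 0.129, "hand": 40}, {"dp": [0.433, -0.054, 0.36], "spin": 0.129, "hand": 40}, {"dp": [0.433, -0.054, 0.36], "spin": 0.129, "hand": 40}]'

```text
time: 6.05
ee_pos: [0.6036, -0.1177, 0.0397]
eef_rot: [0.993, -0.115, 0.0, 0.0]
ft_force: [0.2, 0.1, -2.9]
width: 0.0597
grip_force: 20.0
```

```bash
python3 -c "
from h import *
plan((.6023,-.117,.0345,-13))"
```

```text
now [ 0.6036 -0.1177  0.0397] yaw -13.22 j7 -1.83 w 0.0597 t 6.0 f [ 0.2  0.1 -2.9]
(0.6023, -0.117, 0.0345, -13) dp [-0.006, -0.002, 0.021] spin -0.0012
```

Emit:
carry_out --deltas '[{"dp": [-0.005, -0.002, 0.014], "spin": 0, "hand": 40}, {"dp": [-0.005, -0.002, 0.023], "spin": 0, "hand": 40}, {"dp": [-0.005, -0.002, 0.024], "spin": 0, "hand": 40}, {"dp": [-0.005, -0.002, 0.024], "spin": 0, "hand": 70}, {"dp": [-0.005, -0.002, 0.024], "spin": 0, "hand": 87}, {"dp": [-0.005, -0.002, 0.024], "spin": 0, "hand": 87}, {"dp": [-0.005, -0.002, 0.02], "spin": 0, "hand": 87}, {"dp": [-0.005, -0.002, -0.1], "spin": 0, "hand": 87}, {"dp": [-0.005, -0.002, -0.3], "spin": 0, "hand": 87}, {"dp": [-0.005, -0.002, -0.5], "spin": 0, "hand": 87}, {"dp": [-0.005, -0.002, -0.7], "spin": 0, "hand": 87}, {"dp": [-0.005, -0.002, -0.7], "spin": 0, "hand": 87}]'

```text
time: 7.25
ee_pos: [0.6055, -0.117, 0.2222]
eef_rot: [0.993, -0.115, 0.006, 0.0]
ft_force: [0.4, 0.5, -0.8]
width: 0.0868
grip_force: 0.0
```

```bash
python3 -c "
from h import *
plan((.48,.0,.20,50),(.4185,.0624,.18,97.5),(.4185,.0624,.13,97.5))"
```

```text
now [ 0.6055 -0.117   0.2222] yaw -13.22 j7 -1.78 w 0.0868 t 7.2 f [ 0.4  0.5 -0.8]
(0.48, 0.0, 0.2, 50) dp [-0.597, -0.341, 0.082] spin -0.3512
(0.4185, 0.0624, 0.18, 97.5) dp [-0.894, -0.527, 0.158] spin -0.6151
(0.4185, 0.0624, 0.13, 97.5) dp [-0.897, -0.527, 0.358] spin -0.6151
```

Emit:
carry_out --deltas '[{"dp": [-0.894, -0.527, 0.158], "spin": -0.6151, "hand": 87}, {"dp": [-0.894, -0.527, 0.158], "spin": -0.6151, "hand": 87}, {"dp": [-0.894, -0.527, 0.158], "spin": -0.6151, "hand": 87}, {"dp": [-0.894, -0.527, 0.158], "spin": -0.6151, "hand": 87}, {"dp": [-0.894, -0.527, 0.158], "spin": -0.6151, "hand": 87}, {"dp": [-0.894, -0.527, 0.158], "spin": -0.6151, "hand": 87}, {"dp": [-0.894, -0.527, 0.158], "spin": -0.6151, "hand": 87}, {"dp": [-0.894, -0.527, 0.158], "spin": -0.6151, "hand": 87}, {"dp": [-0.894, -0.527, 0.158], "spin": -0.6151, "hand": 87}, {"dp": [-0.894, -0.527, 0.158], "spin": -0.6151, "hand": 87}, {"dp": [-0.894, -0.527, 0.158], "spin": -0.6151, "hand": 87}, {"dp": [-0.894, -0.527, 0.158], "spin": -0.6151, "hand": 87}, {"dp": [-0.894, -0.527, 0.158], "spin": -0.6151, "hand": 87}, {"dp": [-0.894, -0.527, 0.158], "spin": -0.6151, "hand": 87}, {"dp": [-0.894, -0.527, 0.158], "spin": -0.6151, "hand": 87}, {"dp": [-0.894, -0.527, 0.158], "spin": -0.6151, "hand": 87}]'

```text
time: 8.85
ee_pos: [0.4147, 0.0625, 0.1745]
eef_rot: [0.661, 0.751, 0.0, 0.0]
ft_force: [0.3, -0.4, 0.2]
width: 0.0867
grip_force: 0.0
```

```bash
python3 -c "
from h import *
plan((.4185,.0624,.12,97.5),(.4185,.0624,.034,97.5))
im=camera('scene')[:,:,::-1];cv2.imwrite('pics/raw_s2.png',im)
t=camera('top')[:,:,::-1];cv2.imwrite('pics/raw_t2.png',t)
print(np.round(w2px('scene',[(.4185,.0624,.08),(.6023,-.117,.08)])),np.round(w2px('top',[(.6023,-.117,.08)])))
A=cv2.resize(im[150:300,240:340],(400,600),interpolation=2);B=cv2.resize(t[130:205,290:340],(400,600),interpolation=2)
cv2.imwrite('pics/s2.png',np.hstack([A,B]))"
```

```text
now [0.4147 0.0625 0.1745] yaw 97.32 j7 -0.08 w 0.0867 t 8.8 f [ 0.3 -0.4  0.2]
(0.4185, 0.0624, 0.12, 97.5) dp [-0.002, 0.015, 0.218] spin -0.001
(0.4185, 0.0624, 0.034, 97.5) dp [-0.002, 0.015, 0.562] spin -0.001
[[284. 177.]
 [297. 239.]] [[319. 161.]]
```

View pics/s2.png

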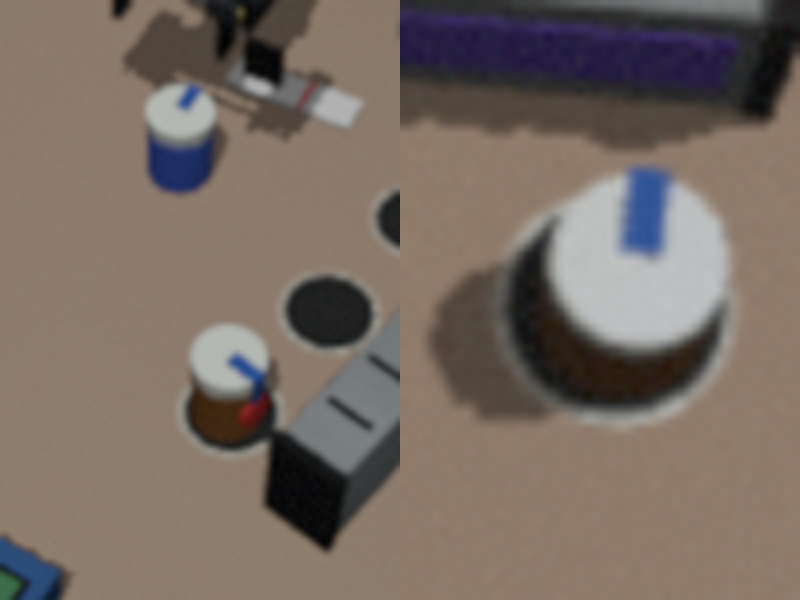

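Run:
```python
from h import *
t=cv2.imread('pics/raw_t2.png')
def tape(t,c):
    x,y=c; r=t[y-14:y+10,x-14:x+15].astype(int); m=((r[:,:,0]-r[:,:,2]>50)&(r[:,:,0]>110)).astype(float)
    ys,xs=np.nonzero(m); wd=px2w('top',np.c_[xs+x-14,ys+y-14],.08)[:,:2]
    u,s,v=np.linalg.svd(wd-wd.mean(0)); d=v[0]; d*=np.sign(d@(wd.mean(0)-px2w('top',[c],.08)[0,:2])); return len(xs),wd.mean(0),np.degrees(np.arctan2(d[1],d[0])),s[:2]
print(tape(t,(320,162)))
a=cv2.imread('pics/raw_top0.png');print(tape(a,(250,230)),tape(a,(353,231)))
print(px2w('top',[(319.75,162.5)],.08))
# lid: white circle
for im,c in((t,(320,162)),(a,(250,230)),(a,(353,231))):
    x,y=c; r=im[y-18:y+18,x-18:x+18].astype(int); m=(r.min(2)>150).astype(np.uint8); b=(r[:,:,0]-r[:,:,2]>50)&(r[:,:,0]>110)
    m[b]=1; cc=max(cv2.findContours(m,0,1)[0],key=cv2.contourArea); (u,v),rad=cv2.minEnclosingCircle(cc); print(rad,px2w('top',[(u+x-18,v+y-18)],.08))
# lamp front top edge points / pads rim
g=a.max(2)
for c in ((224.6,160.6),(270.6,164.6),(317,168.6)):
    x,y=map(int,c); r=cv2.GaussianBlur(a[y-20:y+21,x-20:x+21],(0,0),.7).max(2); m=(r<75).astype(np.uint8)
    cc=max(cv2.findContours(m,0,1)[0],key=cv2.contourArea); e=cv2.fitEllipse(cc);print(e, px2w('top',[(e[0][0]+x-20,e[0][1]+y-20)],0))
```

```text
(48, array([ 0.61638062, -0.11950438]), np.float64(-4.462900575772415), array([0.05516296, 0.02453913]))
(54, array([0.41770946, 0.08116631]), np.float64(97.75291188239486), array([0.06031134, 0.02642762])) (58, array([ 0.42047887, -0.18583319]), np.float64(90.62396473728224), array([0.06613186, 0.02743399]))
[[ 0.59870262 -0.11817114  0.08      ]]
11.192342758178711 [[ 0.60152595 -0.11824069  0.08      ]]
11.700443267822266 [[0.42155162 0.06549192 0.08      ]]
11.637712478637695 [[ 0.41939869 -0.2015266   0.08      ]]
((20.007278442382812, 20.549930572509766), (23.858657836914062, 24.940052032470703), 69.37286376953125) [[0.62346842 0.14386919 0.        ]]
((20.082509994506836, 20.119556427001953), (24.203842163085938, 24.624120712280273), 73.64190673828125) [[0.61399535 0.01433275 0.        ]]
((19.46035385131836, 19.98517608642578), (24.328245162963867, 25.08428192138672), 95.71693420410156) [[ 0.60408147 -0.11547784  0.        ]]
```

Amber stands on pad2, facing the lamp to within 0.5°. Next is the blue jar.

Emit:
carry_out --deltas '[{"dp": [-0.006, 0.018, 0.2], "spin": -0.001, "hand": 87}, {"dp": [-0.006, 0.018, 0.3], "spin": -0.001, "hand": 87}, {"dp": [-0.006, 0.018, 0.4], "spin": -0.001, "hand": 87}, {"dp": [-0.006, 0.018, 0.5], "spin": -0.001, "hand": 87}, {"dp": [-0.006, 0.018, 0.562], "spin": -0.001, "hand": 87}, {"dp": [-0.006, 0.018, 0.562], "spin": -0.001, "hand": 87}, {"dp": [-0.006, 0.018, 0.562], "spin": -0.001, "hand": 40}, {"dp": [-0.006, 0.018, 0.562], "spin": -0.001, "hand": 40}, {"dp": [-0.006, 0.018, 0.562], "spin": -0.001, "hand": 40}, {"dp": [-0.006, 0.018, 0.562], "spin": -0.001, "hand": 40}, {"dp": [-0.006, 0.018, 0.562], "spin": -0.001, "hand": 40}, {"dp": [-0.006, 0.018, 0.562], "spin": -0.001, "hand": 40}]'

```text
time: 10.15
ee_pos: [0.4202, 0.0617, 0.0347]
eef_rot: [0.658, 0.753, 0.001, 0.001]
ft_force: [1.1, -0.4, 7.3]
width: 0.0592
grip_force: 20.0
```

```bash
python3 -c "
from h import *
y=yaw()[0];py=-4.5-(97.6-y);print(read_state()['grip_force'])
plan((.4195,.063,.13,y),(.5,.1,.13,50),(.53,.14,.13,py),(.6235,.143,.13,py),(.6235,.143,.037,py))"
```

```text
20.000862744636834
now [0.4202 0.0617 0.0347] yaw 97.67 j7 -0.21 w 0.0592 t 10.2 f [ 1.1 -0.4  7.3]
(0.4195, 0.063, 0.13, np.float64(97.67087233701947)) dp [0.005, -0.002, -0.381] spin 0.0
(0.5, 0.1, 0.13, 50) dp [0.109, 0.337, -0.38] spin 0.2648
(0.53, 0.14, 0.13, np.float64(-4.42912766298052)) dp [0.252, 0.478, -0.38] spin 0.5672
(0.6235, 0.143, 0.13, np.float64(-4.42912766298052)) dp [0.214, 0.85, -0.38] spin 0.5672
(0.6235, 0.143, 0.037, np.float64(-4.42912766298052)) dp [0.214, 0.849, -0.008] spin 0.5672
```

Emit:
carry_out --deltas '[{"dp": [0, 0, -0.1], "spin": 0, "hand": 40}, {"dp": [0, 0, -0.2], "spin": 0, "hand": 40}, {"dp": [0, 0, -0.3], "spin": 0, "hand": 40}, {"dp": [0.02, 0.05, -0.38], "spin": 0.04, "hand": 40}, {"dp": [0.05, 0.15, -0.38], "spin": 0.08, "hand": 40}, {"dp": [0.08, 0.25, -0.38], "spin": 0.12, "hand": 40}, {"dp": [0.109, 0.337, -0.38], "spin": 0.16, "hand": 40}, {"dp": [0.15, 0.38, -0.38], "spin": 0.2, "hand": 40}, {"dp": [0.18, 0.42, -0.38], "spin": 0.24, "hand": 40}, {"dp": [0.22, 0.45, -0.38], "spin": 0.28, "hand": 40}, {"dp": [0.252, 0.478, -0.38], "spin": 0.32, "hand": 40}, {"dp": [0.252, 0.478, -0.38], "spin": 0.36, "hand": 40}, {"dp": [0.252, 0.478, -0.38], "spin": 0.4, "hand": 40}, {"dp": [0.252, 0.478, -0.38], "spin": 0.44, "hand": 40}, {"dp": [0.252, 0.478, -0.38], "spin": 0.48, "hand": 40}, {"dp": [0.252, 0.478, -0.38], "spin": 0.52, "hand": 40}, {"dp": [0.252, 0.478, -0.38], "spin": 0.5672, "hand": 40}, {"dp": [0.252, 0.478, -0.38], "spin": 0.5672, "hand": 40}, {"dp": [0.252, 0.478, -0.38], "spin": 0.5672, "hand": 40}]'

```text
time: 12.05
ee_pos: [0.529, 0.14, 0.1286]
eef_rot: [0.999, -0.036, -0.0, 0.0]
ft_force: [-0.1, 0.3, -2.2]
width: 0.0594
grip_force: 20.0
```

```bash
python3 -c "
from h import *
py=-4.4
plan((.6235,.143,.10,py),(.6235,.143,.037,py))"
```

```text
now [0.529  0.14   0.1286] yaw -4.16 j7 -2.08 w 0.0594 t 12.1 f [-0.1  0.3 -2.2]
(0.6235, 0.143, 0.1, -4.4) dp [0.376, -0.04, 0.114] spin 0.0014
(0.6235, 0.143, 0.037, -4.4) dp [0.377, -0.04, 0.366] spin 0.0014
```

Emit:
carry_out --deltas '[{"dp": [0.08, -0.008, 0], "spin": 0.0014, "hand": 40}, {"dp": [0.18, -0.02, 0], "spin": 0.0014, "hand": 40}, {"dp": [0.28, -0.03, 0.04], "spin": 0.0014, "hand": 40}, {"dp": [0.37, -0.04, 0.1], "spin": 0.0014, "hand": 40}, {"dp": [0.375, -0.04, 0.18], "spin": 0.0014, "hand": 40}, {"dp": [0.375, -0.04, 0.25], "spin": 0.0014, "hand": 40}, {"dp": [0.375, -0.04, 0.3], "spin": 0.0014, "hand": 40}, {"dp": [0.375, -0.04, 0.34], "spin": 0.0014, "hand": 40}, {"dp": [0.375, -0.04, 0.362], "spin": 0.0014, "hand": 40}, {"dp": [0.375, -0.04, 0.362], "spin": 0.0014, "hand": 40}, {"dp": [0.375, -0.04, 0.362], "spin": 0.0014, "hand": 40}]'

```text
time: 13.15
ee_pos: [0.624, 0.1429, 0.0393]
eef_rot: [0.999, -0.041, 0.0, -0.0]
ft_force: [0.0, 0.6, -2.0]
width: 0.0595
grip_force: 20.0
```

```bash
python3 -c "
from h import *
py=-4.4
plan((.6235,.143,.0345,py))"
```

```text
now [0.624  0.1429 0.0393] yaw -4.65 j7 -2.1 w 0.0595 t 13.2 f [ 0.   0.6 -2. ]
(0.6235, 0.143, 0.0345, -4.4) dp [-0.002, -0.0, 0.019] spin -0.0014
```

Emit:
carry_out --deltas '[{"dp": [0, 0, 0.012], "spin": -0.0014, "hand": 40}, {"dp": [0, 0, 0.019], "spin": -0.0014, "hand": 40}, {"dp": [0, 0, 0.02], "spin": -0.0014, "hand": 40}, {"dp": [0, 0, 0.02], "spin": -0.0014, "hand": 70}, {"dp": [0, 0, 0.02], "spin": -0.0014, "hand": 87}, {"dp": [0, 0, 0.02], "spin": -0.0014, "hand": 87}, {"dp": [0, 0, 0.02], "spin": -0.0014, "hand": 87}, {"dp": [0, 0, -0.1], "spin": -0.0014, "hand": 87}, {"dp": [0, 0, -0.3], "spin": -0.0014, "hand": 87}, {"dp": [0, 0, -0.5], "spin": -0.0014, "hand": 87}, {"dp": [0, 0, -0.6], "spin": -0.0014, "hand": 87}, {"dp": [0, 0, -0.6], "spin": -0.0014, "hand": 87}]'

```text
time: 14.35
ee_pos: [0.6257, 0.1436, 0.1935]
eef_rot: [0.999, -0.039, 0.004, -0.001]
ft_force: [0.9, 0.4, -0.6]
width: 0.0869
grip_force: 0.0
```

```bash
python3 -c "
from h import *
plan((.4186,.1964,.18,8.4),(.4186,.1964,.10,8.4))"
```

```text
now [0.6257 0.1436 0.1935] yaw -4.42 j7 -2.06 w 0.0869 t 14.3 f [ 0.9  0.4 -0.6]
(0.4186, 0.1964, 0.18, 8.4) dp [-0.842, -0.147, 0.048] spin -0.0712
(0.4186, 0.1964, 0.1, 8.4) dp [-0.845, -0.146, 0.368] spin -0.0712
```

Emit:
carry_out --deltas '[{"dp": [-0.842, -0.147, 0.048], "spin": -0.0712, "hand": 50}, {"dp": [-0.842, -0.147, 0.048], "spin": -0.0712, "hand": 50}, {"dp": [-0.842, -0.147, 0.048], "spin": -0.0712, "hand": 50}, {"dp": [-0.842, -0.147, 0.048], "spin": -0.0712, "hand": 50}, {"dp": [-0.842, -0.147, 0.048], "spin": -0.0712, "hand": 50}, {"dp": [-0.842, -0.147, 0.048], "spin": -0.0712, "hand": 50}, {"dp": [-0.845, -0.146, 0.2], "spin": -0.0712, "hand": 50}, {"dp": [-0.845, -0.146, 0.368], "spin": -0.0712, "hand": 50}, {"dp": [-0.845, -0.146, 0.368], "spin": -0.0712, "hand": 50}, {"dp": [-0.845, -0.146, 0.368], "spin": -0.0712, "hand": 50}]'

```text
time: 15.35
ee_pos: [0.4163, 0.1952, 0.0968]
eef_rot: [0.997, 0.073, -0.001, -0.0]
ft_force: [0.2, 0.2, 1.5]
width: 0.0502
grip_force: 0.0
```

```bash
python3 -c "
from h import *
plan((.4186,.1964,.05,8.4),(.4186,.1964,.0135,8.4))
im=camera('scene')[:,:,::-1];t=camera('top')[:,:,::-1];cv2.imwrite('pics/raw_s3.png',im);cv2.imwrite('pics/raw_t3.png',t)
A=cv2.resize(im[135:210,275:375],(400,300),interpolation=2);B=cv2.resize(t[130:190,195:275],(400,300),interpolation=2)
cv2.imwrite('pics/s3.png',np.vstack([A,B]))"
```

```text
now [0.4163 0.1952 0.0968] yaw 8.36 j7 -2.02 w 0.0502 t 15.3 f [0.2 0.2 1.5]
(0.4186, 0.1964, 0.05, 8.4) dp [0.01, -0.003, 0.187] spin -0.0002
(0.4186, 0.1964, 0.0135, 8.4) dp [0.01, -0.003, 0.333] spin -0.0002
```

View pics/s3.png

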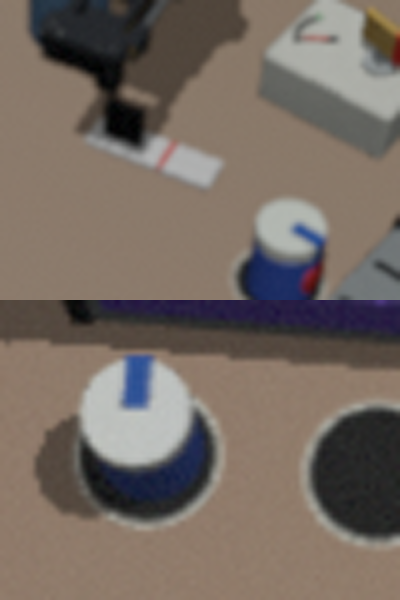

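The blue jar is on pad0 with its tape towards the lamp, and the gauge lies as measured. Grasp the fin.

Emit:
carry_out --deltas '[{"dp": [0.01, -0.003, 0.1], "spin": 0, "hand": 50}, {"dp": [0.01, -0.003, 0.2], "spin": 0, "hand": 50}, {"dp": [0.01, -0.003, 0.28], "spin": 0, "hand": 50}, {"dp": [0.01, -0.003, 0.325], "spin": 0, "hand": 50}, {"dp": [0.01, -0.003, 0.333], "spin": 0, "hand": 50}, {"dp": [0.01, -0.003, 0.333], "spin": 0, "hand": 0}, {"dp": [0.01, -0.003, 0.333], "spin": 0, "hand": 0}, {"dp": [0.01, -0.003, 0.333], "spin": 0, "hand": 0}, {"dp": [0.01, -0.003, 0.333], "spin": 0, "hand": 0}, {"dp": [0.01, -0.003, 0.333], "spin": 0, "hand": 0}, {"dp": [0.01, -0.003, 0.333], "spin": 0, "hand": 0}, {"dp": [0.01, -0.003, 0.333], "spin": 0, "hand": 0}]'

```text
time: 16.65
ee_pos: [0.4183, 0.1967, 0.0135]
eef_rot: [0.997, 0.073, 0.0, -0.0]
ft_force: [-0.5, -0.8, 2.7]
width: 0.0121
grip_force: 20.0
```

```bash
python3 -c "
from h import *
y=yaw()[0];print(read_state()['grip_force'])
plan((.4186,.1964,.15,y),(.43,.0,.15,y))"
```

```text
20.000085378997028
now [0.4183 0.1967 0.0135] yaw 8.4 j7 -2.11 w 0.0121 t 16.6 f [-0.5 -0.8  2.7]
(0.4186, 0.1964, 0.15, np.float64(8.400215822718492)) dp [0.001, 0.001, -0.546] spin 0.0
(0.43, 0.0, 0.15, np.float64(8.400215822718492)) dp [-0.069, 0.785, -0.546] spin 0.0
```

Emit:
carry_out --deltas '[{"dp": [0, 0, -0.1], "spin": 0, "hand": 0}, {"dp": [0, 0, -0.25], "spin": 0, "hand": 0}, {"dp": [0, 0.05, -0.4], "spin": 0, "hand": 0}, {"dp": [-0.02, 0.2, -0.54], "spin": 0, "hand": 0}, {"dp": [-0.04, 0.35, -0.54], "spin": 0, "hand": 0}, {"dp": [-0.05, 0.5, -0.54], "spin": 0, "hand": 0}, {"dp": [-0.06, 0.65, -0.54], "spin": 0, "hand": 0}, {"dp": [-0.07, 0.8, -0.54], "spin": 0, "hand": 0}, {"dp": [-0.08, 0.95, -0.54], "spin": 0, "hand": 0}, {"dp": [-0.08, 0.95, -0.54], "spin": 0, "hand": 0}]'

```text
time: 17.65
ee_pos: [0.4327, -0.0462, 0.148]
eef_rot: [0.998, 0.07, -0.0, 0.001]
ft_force: [0.1, 1.6, -1.6]
width: 0.0118
grip_force: 20.0
```

```bash
python3 -c "
from h import *
print(px2w('top',[(582/1.42,400/1.42),(652/1.42,398/1.42)],.06))
plan((.42,-.18,.15,8.4),(.407,-.28,.15,5.2))"
```

```text
[[ 0.28847818 -0.35399585  0.06      ]
 [ 0.29142401 -0.48712301  0.06      ]]
now [ 0.4327 -0.0462  0.148 ] yaw 8.01 j7 -1.43 w 0.0118 t 17.6 f [ 0.1  1.6 -1.6]
(0.42, -0.18, 0.15, 8.4) dp [-0.125, 0.523, -0.007] spin -0.0021
(0.407, -0.28, 0.15, 5.2) dp [-0.232, 0.912, -0.007] spin 0.0156
```

Emit:
carry_out --deltas '[{"dp": [-0.04, 0.15, 0], "spin": 0, "hand": 0}, {"dp": [-0.08, 0.3, 0], "spin": 0.005, "hand": 0}, {"dp": [-0.12, 0.45, 0], "spin": 0.01, "hand": 0}, {"dp": [-0.16, 0.6, 0], "spin": 0.0156, "hand": 0}, {"dp": [-0.2, 0.75, 0], "spin": 0.0156, "hand": 0}, {"dp": [-0.232, 0.9, 0], "spin": 0.0156, "hand": 0}, {"dp": [-0.232, 0.912, 0], "spin": 0.0156, "hand": 0}, {"dp": [-0.232, 0.912, 0], "spin": 0.0156, "hand": 0}]'

```text
time: 18.45
ee_pos: [0.4088, -0.2755, 0.1479]
eef_rot: [0.999, 0.048, -0.0, -0.0]
ft_force: [2.0, 1.0, -1.2]
width: 0.0117
grip_force: 20.0
```

```bash
python3 -c "
from h import *
plan((.406,-.387,.15,5.2),(.406,-.387,.03,5.2))"
```

```text
now [ 0.4088 -0.2755  0.1479] yaw 5.51 j7 -0.98 w 0.0117 t 18.4 f [ 2.   1.  -1.2]
(0.406, -0.387, 0.15, 5.2) dp [-0.054, 0.443, -0.009] spin 0.0017
(0.406, -0.387, 0.03, 5.2) dp [-0.054, 0.443, 0.471] spin 0.0017
```

Emit:
carry_out --deltas '[{"dp": [-0.02, 0.12, 0], "spin": 0, "hand": 0}, {"dp": [-0.04, 0.26, 0], "spin": 0, "hand": 0}, {"dp": [-0.054, 0.4, 0], "spin": 0.0017, "hand": 0}, {"dp": [-0.054, 0.443, 0.05], "spin": 0.0017, "hand": 0}, {"dp": [-0.054, 0.443, 0.2], "spin": 0.0017, "hand": 0}, {"dp": [-0.054, 0.443, 0.32], "spin": 0.0017, "hand": 0}, {"dp": [-0.054, 0.443, 0.42], "spin": 0.0017, "hand": 0}, {"dp": [-0.054, 0.443, 0.47], "spin": 0.0017, "hand": 0}, {"dp": [-0.054, 0.443, 0.47], "spin": 0.0017, "hand": 0}, {"dp": [-0.054, 0.443, 0.47], "spin": 0.0017, "hand": 0}]'

```text
time: 19.45
ee_pos: [0.4072, -0.3866, 0.0317]
eef_rot: [0.999, 0.046, 0.0, 0.0]
ft_force: [-0.8, 0.4, -0.1]
width: 0.0117
grip_force: 20.0
```

```bash
python3 -c "
from h import *
plan((.406,-.387,.0155,5.2))
im=camera('scene')[:,:,::-1];t=camera('top')[:,:,::-1];cv2.imwrite('pics/raw_s4.png',im);cv2.imwrite('pics/raw_t4.png',t)
A=cv2.resize(im[240:330,140:260],(800,600),interpolation=2)
print(np.round(w2px('top',[(.5,-.38,.02)])))
B=cv2.resize(t[145:235,375:455],(533,600),interpolation=2);cv2.imwrite('pics/s4.png',np.hstack([A[:,200:467],B]))"
```

```text
now [ 0.4072 -0.3866  0.0317] yaw 5.33 j7 -0.79 w 0.0117 t 19.4 f [-0.8  0.4 -0.1]
(0.406, -0.387, 0.0155, 5.2) dp [-0.005, 0.001, 0.065] spin 0.0007
[[413. 204.]]
```

View pics/s4.png

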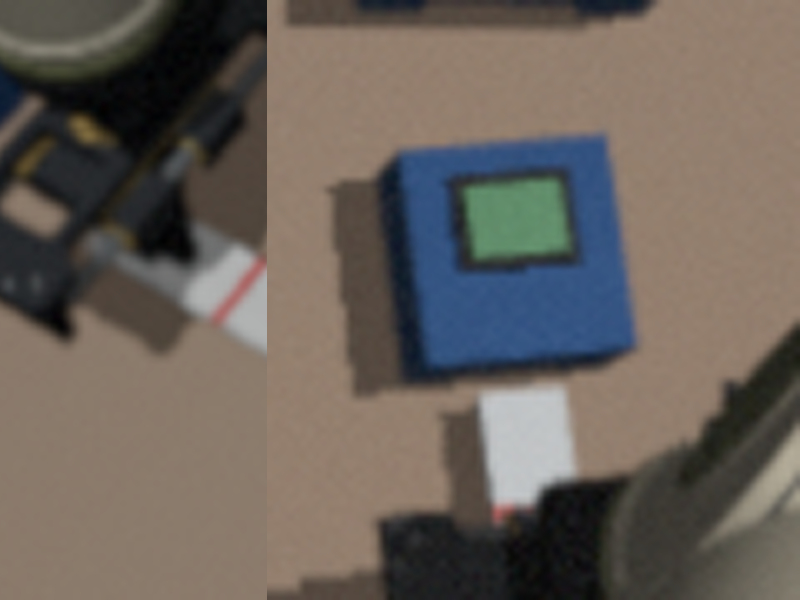

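```bash
python3 -c "
from h import *
f=lambda p,z:px2w('top',[((x-267)/6.663+375,y/6.667+145) for x,y in p],z)[:,:2]
t=f([(479,394),(566,385)],.022);print('tip',t,t.mean(0))
m=f([(430,367),(636,345),(605,135),(402,153)],.045);print('front',m,m[:2].mean(0),'c',m.mean(0))
x=m[2]+m[3]-m[0]-m[1];y=m[3]+m[0]-m[1]-m[2];print(np.degrees(np.arctan2(x[1],x[0])),np.degrees(np.arctan2(-y[0],y[1])))
print('pred tip',read_state()['ee_pos'][:2]+.095*np.array([np.cos(.093),np.sin(.093)]))
"
```

```text
tip [[ 0.50001185 -0.36186003]
 [ 0.50414495 -0.3986618 ]] [ 0.5020784  -0.38026092]
front [[ 0.50679671 -0.33586217]
 [ 0.51680831 -0.4217064 ]
 [ 0.60455924 -0.41270784]
 [ 0.59554916 -0.32730163]] [ 0.51180251 -0.37878429] c [ 0.55592835 -0.37439451]
5.681269306861754 6.3381627367096
pred tip [ 0.50192631 -0.37841751]
```

Emit:
carry_out --deltas '[{"dp": [0, 0.0, 0.04], "spin": -0.001, "hand": 0}, {"dp": [0, 0, 0.067], "spin": -0.001, "hand": 0}, {"dp": [0, 0, 0.067], "spin": -0.001, "hand": 0}, {"dp": [0, 0, 0.067], "spin": -0.001, "hand": 0}]'

```text
time: 19.95
ee_pos: [0.4061, -0.3867, 0.0137]
eef_rot: [0.999, 0.048, -0.0, -0.0]
ft_force: [0.1, 0.4, -0.3]
width: 0.012
grip_force: 20.0
```

```bash
python3 -c "
from h import *
s=read_state()['ee_pos'];a=np.radians(5.7)
plan(*[(s[0]+d*np.cos(a),s[1]+d*np.sin(a)+.0003,.0148,5.5) for d in (.02,.055)])"
```

```text
now [ 0.4061 -0.3867  0.0137] yaw 5.46 j7 -0.79 w 0.012 t 19.9 f [ 0.1  0.4 -0.3]
(np.float64(0.42601064807661626), np.float64(-0.3844441574627669), 0.0148, 5.5) dp [0.08, -0.002, -0.004] spin -0.0002
(np.float64(0.4608375930252592), np.float64(-0.38096796622173956), 0.0148, 5.5) dp [0.22, -0.002, -0.004] spin -0.0002
```

Emit:
carry_out --deltas '[{"dp": [0.02, -0.002, -0.005], "spin": 0, "hand": 0}, {"dp": [0.05, -0.002, -0.005], "spin": 0, "hand": 0}, {"dp": [0.08, -0.002, -0.005], "spin": 0, "hand": 0}, {"dp": [0.11, -0.002, -0.005], "spin": 0, "hand": 0}, {"dp": [0.14, -0.002, -0.005], "spin": 0, "hand": 0}, {"dp": [0.17, -0.002, -0.005], "spin": 0, "hand": 0}, {"dp": [0.2, -0.002, -0.005], "spin": 0, "hand": 0}, {"dp": [0.22, -0.002, -0.005], "spin": 0, "hand": 0}, {"dp": [0.22, -0.002, -0.005], "spin": 0, "hand": 0}, {"dp": [0.22, -0.002, -0.005], "spin": 0, "hand": 0}]'

```text
time: 20.95
ee_pos: [0.4609, -0.3812, 0.0152]
eef_rot: [0.999, 0.048, -0.0, 0.0]
ft_force: [-0.1, 0.1, -0.5]
width: 0.0118
grip_force: 20.0
```

```bash
python3 -c "
from h import *
plan((.465,-.381,.0148,5.5))
t=np.mean([camera('top').astype(float) for _ in range(4)],0)[:,:,::-1];cv2.imwrite('pics/raw_t5.png',t)
cv2.imwrite('pics/t5.png',cv2.resize(t[180:225,385:445],(800,600),interpolation=2))"
```

```text
now [ 0.4609 -0.3812  0.0152] yaw 5.46 j7 -0.86 w 0.0118 t 20.9 f [-0.1  0.1 -0.5]
(0.465, -0.381, 0.0148, 5.5) dp [0.017, 0.001, 0.002] spin -0.0002[ WARN:0@4.097] global loadsave.cpp:1063 imwrite_ Unsupported depth image for selected encoder is fallbacked to CV_8U.
```

View pics/t5.png

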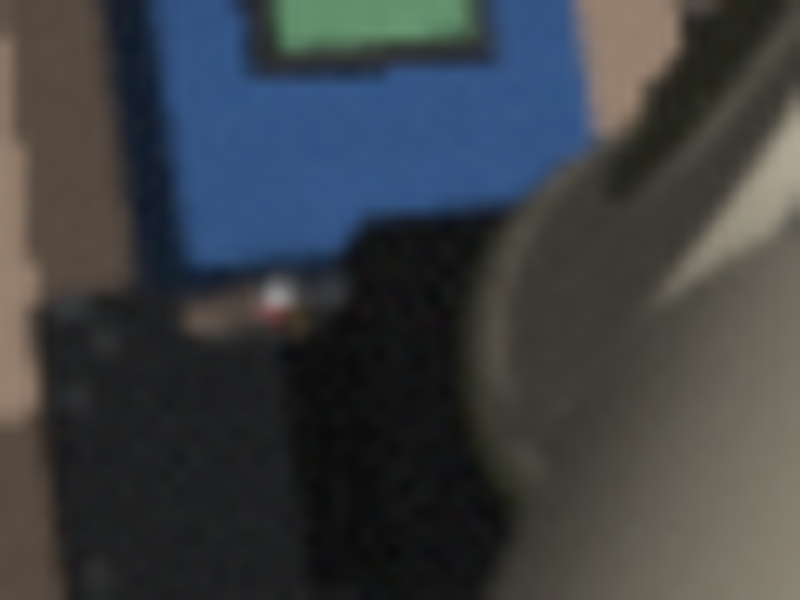

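Emit:
carry_out --deltas '[{"dp": [0.011, 0.0005, 0], "spin": 0, "hand": 0}, {"dp": [0.022, 0.001, 0.003], "spin": 0, "hand": 0}, {"dp": [0.022, 0.001, 0.006], "spin": 0, "hand": 0}, {"dp": [0.022, 0.001, 0.006], "spin": 0, "hand": 0}, {"dp": [0.022, 0.001, 0.006], "spin": 0, "hand": 25}, {"dp": [0.022, 0.001, 0.006], "spin": 0, "hand": 50}, {"dp": [0.022, 0.001, 0.006], "spin": 0, "hand": 50}, {"dp": [0.022, 0.001, 0.006], "spin": 0, "hand": 50}, {"dp": [0.022, 0.001, -0.1], "spin": 0, "hand": 50}, {"dp": [0.022, 0.001, -0.3], "spin": 0, "hand": 50}, {"dp": [0.022, 0.001, -0.5], "spin": 0, "hand": 50}, {"dp": [0, 0.0, -0.7], "spin": 0, "hand": 50}, {"dp": [-0.1, -0.2, -0.7], "spin": 0, "hand": 50}, {"dp": [-0.2, -0.4, -0.7], "spin": 0, "hand": 50}, {"dp": [-0.2, -0.6, -0.7], "spin": 0, "hand": 50}, {"dp": [-0.2, -0.8, -0.7], "spin": 0, "hand": 50}, {"dp": [-0.2, -1.0, -0.7], "spin": 0, "hand": 50}, {"dp": [-0.2, -1.0, -0.7], "spin": 0, "hand": 50}, {"dp": [-0.2, -1.0, -0.7], "spin": 0, "hand": 50}]'

```text
time: 23.05
ee_pos: [0.3876, -0.1357, 0.1907]
eef_rot: [0.999, 0.049, 0.0, 0.0]
ft_force: [-0.9, -0.0, 0.2]
width: 0.05
grip_force: 0.0
```

```bash
python3 -c "
from h import *
plan((.45,.1,.2,60))
t=np.mean([camera('top').astype(float) for _ in range(4)],0)[:,:,::-1].astype(np.uint8);cv2.imwrite('pics/raw_t6.png',t)
cv2.imwrite('pics/t6.png',cv2.resize(t[185:224,390:442],(800,600),interpolation=2))"
```

```text
now [ 0.3876 -0.1357  0.1907] yaw 5.65 j7 -1.23 w 0.05 t 23.1 f [-0.9 -0.   0.2]
(0.45, 0.1, 0.2, 60) dp [0.341, -0.914, -0.038] spin -0.302
```

View pics/t6.png

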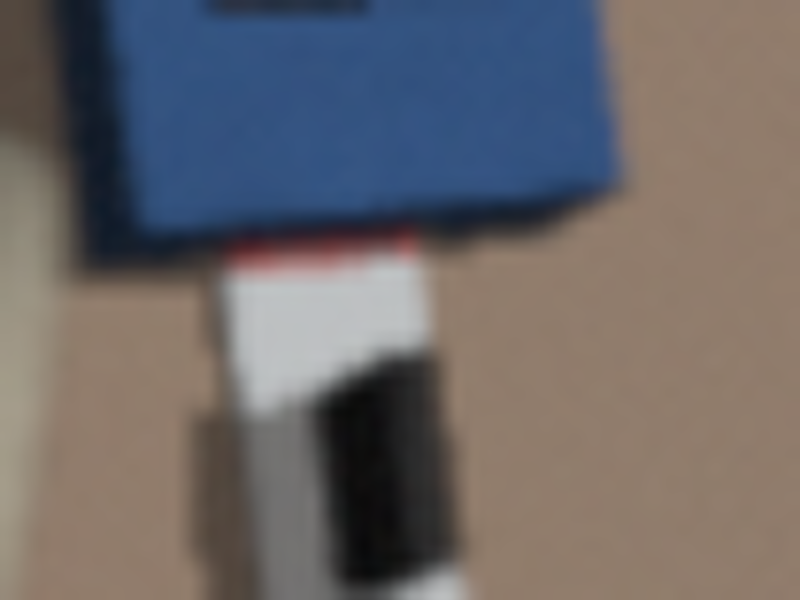

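Run:
```python
from h import *
def red(f,x0,y0,x1,y1):
    r=cv2.imread(f)[y0:y1,x0:x1].astype(float); m=np.clip(r[:,:,2]-np.maximum(r[:,:,0],r[:,:,1])-15,0,None)
    ys,xs=np.mgrid[y0:y1,x0:x1]; print(f,m.sum(),m.sum(0).round(), (m*xs).sum()/m.sum(),(m*ys).sum()/m.sum()); return (m*xs).sum()/m.sum(),(m*ys).sum()/m.sum()
red('pics/raw_top0.png',190,210,212,224)
c=red('pics/raw_t6.png',402,197,420,206);print('line',px2w('top',[c],.005))
# blade rear edge centre & sides
r=cv2.imread('pics/raw_t6.png');print(r[195:208,409].tolist())
r=cv2.imread('pics/raw_top0.png');print(r[210:222,200].tolist())
for X in [(.5118,-.3785,0),(.5118,-.3785,.005),(.5118,-.3785,.01)]:print(w2px('top',[X]))
```

```text
pics/raw_top0.png 2079.0 [ 79.  86.  62.  45.  67. 114. 114. 119. 139. 134. 109. 111. 120. 110.
 120. 138. 108.  41.  52.  68.  74.  69.] 200.35642135642135 216.36123136123135
pics/raw_t6.png 566.0 [ 9.  1.  4. 44. 55. 58. 42. 43. 45. 59. 36. 27. 16. 25. 58. 10. 13. 21.] 410.47349823321554 201.29681978798587
line [[ 0.51104112 -0.37708663  0.005     ]]
[[130, 84, 53], [128, 83, 52], [127, 83, 52], [114, 74, 47], [67, 44, 32], [47, 37, 61], [84, 84, 126], [149, 148, 180], [190, 188, 189], [193, 193, 189], [194, 192, 189], [193, 192, 188], [193, 192, 189]]
[[190, 190, 187], [190, 191, 188], [191, 191, 189], [189, 190, 187], [188, 190, 188], [162, 164, 186], [107, 111, 184], [120, 123, 182], [171, 173, 186], [186, 188, 186], [189, 191, 187], [188, 190, 187]]
[[410.4853542  201.35326393]]
[[410.9611401  201.03351286]]
[[411.44035121 200.71142536]]
```

The red line is half covered at the meter's front face, so the line centre is level with it. On to the timer, checking the jars on the way.

Emit:
carry_out --deltas '[{"dp": [0.341, -0.914, -0.03], "spin": -0.45, "hand": 50}, {"dp": [0.341, -0.914, -0.03], "spin": -0.45, "hand": 50}, {"dp": [0.341, -0.914, -0.03], "spin": -0.45, "hand": 50}, {"dp": [0.341, -0.914, -0.03], "spin": -0.45, "hand": 50}, {"dp": [0.341, -0.914, -0.03], "spin": -0.45, "hand": 50}, {"dp": [0.341, -0.914, -0.03], "spin": -0.45, "hand": 50}, {"dp": [0.341, -0.914, -0.03], "spin": -0.45, "hand": 50}, {"dp": [0.341, -0.914, -0.03], "spin": -0.45, "hand": 50}, {"dp": [0.341, -0.914, -0.03], "spin": -0.45, "hand": 50}, {"dp": [0.341, -0.914, -0.03], "spin": -0.45, "hand": 50}, {"dp": [0.341, -0.914, -0.03], "spin": -0.45, "hand": 50}]'

```text
time: 24.35
ee_pos: [0.4512, 0.0974, 0.1975]
eef_rot: [0.729, 0.685, -0.0, -0.0]
ft_force: [0.3, -0.3, 0.3]
width: 0.0498
grip_force: 0.0
```

```bash
python3 -c "
from h import *
plan((.581,.372,.19,167.4),(.581,.372,.14,167.4))"
```

```text
now [0.4512 0.0974 0.1975] yaw 86.4 j7 -0.37 w 0.0498 t 24.4 f [ 0.3 -0.3  0.3]
(0.581, 0.372, 0.19, 167.4) dp [1.129, 0.449, 0.03] spin -0.45
(0.581, 0.372, 0.14, 167.4) dp [1.129, 0.449, 0.23] spin -0.45
```

Emit:
carry_out --deltas '[{"dp": [0.95, 0.378, 0.03], "spin": -0.45, "hand": 50}, {"dp": [0.95, 0.378, 0.03], "spin": -0.45, "hand": 50}, {"dp": [0.95, 0.378, 0.03], "spin": -0.45, "hand": 50}, {"dp": [0.95, 0.378, 0.03], "spin": -0.45, "hand": 50}, {"dp": [0.95, 0.378, 0.03], "spin": -0.45, "hand": 50}, {"dp": [0.95, 0.378, 0.03], "spin": -0.45, "hand": 50}, {"dp": [0.95, 0.378, 0.03], "spin": -0.45, "hand": 50}, {"dp": [0.95, 0.378, 0.03], "spin": -0.45, "hand": 50}, {"dp": [0.95, 0.378, 0.03], "spin": -0.45, "hand": 50}, {"dp": [0.95, 0.378, 0.03], "spin": -0.45, "hand": 50}, {"dp": [0.95, 0.378, 0.03], "spin": -0.45, "hand": 50}, {"dp": [0.95, 0.378, 0.03], "spin": -0.45, "hand": 50}]'

```text
time: 25.55
ee_pos: [0.56, 0.3291, 0.1898]
eef_rot: [0.111, 0.994, -0.0, -0.0]
ft_force: [0.4, -0.8, 0.3]
width: 0.05
grip_force: 0.0
```

```bash
python3 -c "
from h import *
plan((.581,.372,.14,167.4))
t=camera('top')[:,:,::-1];s=camera('scene')[:,:,::-1];cv2.imwrite('pics/raw_t7.png',t);cv2.imwrite('pics/raw_s7.png',s)
A=cv2.resize(t[90:210,195:345],(500,400),interpolation=2);B=cv2.resize(s[120:180,325:400],(300,240),interpolation=2);C=cv2.resize(t[130:210,90:190],(300,160),interpolation=2)
cv2.imwrite('pics/s7.png',np.hstack([A,np.vstack([B,C])]))"
```

```text
now [0.56   0.3291 0.1898] yaw 167.2 j7 0.53 w 0.05 t 25.6 f [ 0.4 -0.8  0.3]
(0.581, 0.372, 0.14, 167.4) dp [-0.044, 0.186, 0.199] spin -0.0011
```

View pics/s7.png

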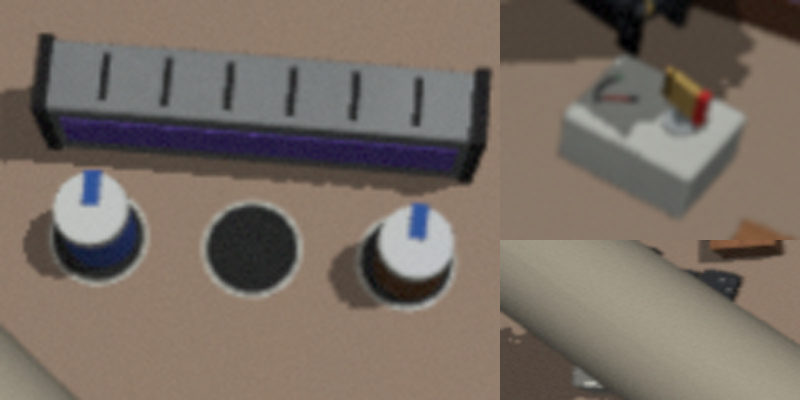

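Both jars stand in place with their tapes to the lamp. I'll check the blue jar numerically.

```bash
cat >> h.py <<'E'
def tape(t,c):
    x,y=c; r=t[y-14:y+10,x-14:x+15].astype(int); m=(r[:,:,0]-r[:,:,2]>50)&(r[:,:,0]>110)
    ys,xs=np.nonzero(m); wd=px2w('top',np.c_[xs+x-14,ys+y-14],.08)[:,:2]
    u,s,v=np.linalg.svd(wd-wd.mean(0)); d=v[0]*np.sign(v[0]@(wd.mean(0)-px2w('top',[c],.08)[0,:2])); return wd.mean(0)-.0152*d,np.degrees(np.arctan2(d[1],d[0]))
E
python3 - <<'E'
from h import *
t=cv2.imread('pics/raw_t7.png')
for X in((.6235,.143,.08),(.603,-.117,.08)):
    c=tuple(np.round(w2px('top',[X])[0]).astype(int));print(tape(t,c))
# lamp front top edge direction from violet window
hsv=cv2.cvtColor(t,cv2.COLOR_BGR2HSV); m=cv2.inRange(hsv,(118,80,20),(145,255,140)); m[:100]=0;m[145:]=0;m[:,:200]=0;m[:,345:]=0
ys,xs=np.nonzero(m); w=px2w('top',np.c_[xs,ys],.05)[:,:2]; v=np.linalg.svd(w-w.mean(0))[2][0]; print(len(xs),np.degrees(np.arctan(-v[0]/v[1])))
E
```

```text
(array([0.62763148, 0.14078196]), np.float64(0.10791931140826373))
(array([ 0.6012267 , -0.11832161]), np.float64(-4.462900575772415))
821 -4.408215536330371
```

Emit:
carry_out --deltas '[{"dp": [-0.044, 0.186, 0.0], "spin": -0.0011, "hand": 50}, {"dp": [-0.044, 0.186, 0.1], "spin": -0.0011, "hand": 50}, {"dp": [-0.044, 0.186, 0.199], "spin": -0.0011, "hand": 50}, {"dp": [-0.044, 0.186, 0.199], "spin": -0.0011, "hand": 50}, {"dp": [-0.044, 0.186, 0.199], "spin": -0.0011, "hand": 50}]'

```text
time: 26.15
ee_pos: [0.5804, 0.3725, 0.1409]
eef_rot: [0.108, 0.994, -0.0, -0.0]
ft_force: [0.5, 0.6, 0.4]
width: 0.0501
grip_force: 0.0
```

```bash
python3 -c "
from h import *
plan((.581,.372,.084,167.4))
s=camera('scene')[:,:,::-1];cv2.imwrite('pics/s8.png',cv2.resize(s[100:175,320:420],(800,600),interpolation=2))"
```

```text
now [0.5804 0.3725 0.1409] yaw 167.6 j7 0.48 w 0.0501 t 26.1 f [0.5 0.6 0.4]
(0.581, 0.372, 0.084, 167.4) dp [-0.003, -0.001, 0.228] spin 0.0011
```

View pics/s8.png

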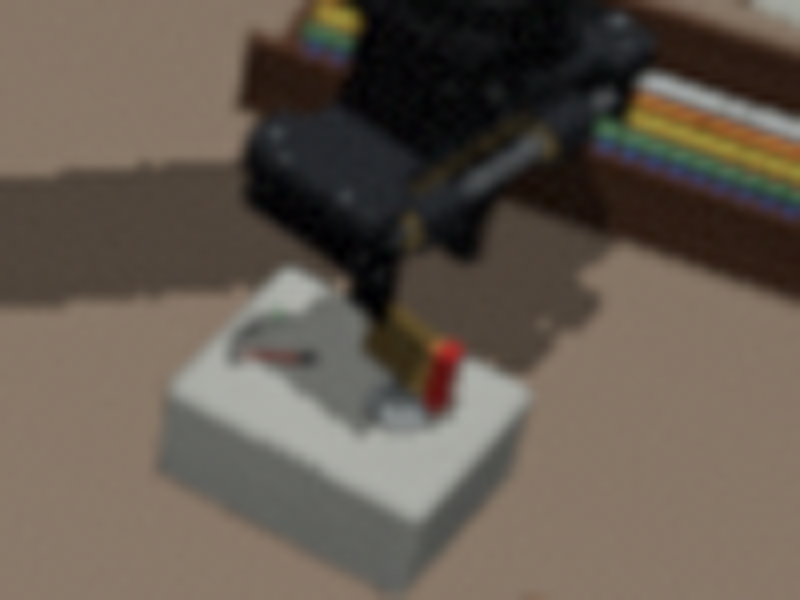

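Run:
```python
from h import *
for f in('t3','t6','t7'):
    t=cv2.imread(f'pics/raw_{f}.png')
    for X in((.6235,.143,.08),(.603,-.117,.08)):
        c=w2px('top',[X])[0]
        # render-fit: blueness moments weighted
        x,y=np.round(c).astype(int); r=t[y-16:y+10,x-14:x+15].astype(float)
        m=np.clip(r[:,:,0]-r[:,:,2]-25,0,80); m*=(r[:,:,0]>100)
        ys,xs=np.mgrid[y-16:y+10,x-14:x+15]; k=m>0
        P=px2w('top',np.c_[xs[k],ys[k]],.08)[:,:2]; w=m[k]
        mu=(P*w[:,None]).sum(0)/w.sum(); C=((P-mu).T*w)@(P-mu); e,v=np.linalg.eigh(C); d=v[:,1]*np.sign(v[0,1])
        g=t[y-18:y+18,x-18:x+18].astype(int); L=((g.min(2)>135)|((g[:,:,0]-g[:,:,2]>50)&(g[:,:,0]>110))).astype(np.uint8)
        cc=max(cv2.findContours(L,0,1)[0],key=cv2.contourArea); el=cv2.fitEllipse(cc); Lc=px2w('top',[(el[0][0]+x-18,el[0][1]+y-18)],.08)[0,:2]
        q=mu-Lc; print(f,k.sum(),'axis',np.degrees(np.arctan2(d[1],d[0])).round(1),'lid',Lc.round(4),'radial',np.degrees(np.arctan2(q[1],q[0])).round(1))
```

```text
t3 62 axis -2.6 lid [0.6259 0.1389] radial 6.5
t3 61 axis -6.1 lid [ 0.5999 -0.118 ] radial -5.3
t6 62 axis -2.5 lid [0.6259 0.1389] radial 6.5
t6 61 axis -6.2 lid [ 0.6003 -0.1167] radial -9.9
t7 62 axis -2.6 lid [0.6255 0.1379] radial 9.8
t7 61 axis -6.2 lid [ 0.6003 -0.1169] radial -9.1
```

Run:
```python
from h import *
im=np.mean([camera('scene').astype(float) for _ in range(6)],0)[:,:,::-1]
cv2.imwrite('pics/raw_s9.png',im.astype(np.uint8))
t=im
for n,X in(('blue',(.6245,.141,.08)),('amber',(.6015,-.1175,.08))):
    a=np.radians(-4.4); pred=[np.array([X[0],X[1],.034])+.03*np.array([np.cos(a+b),np.sin(a+b),0]) for b in (-.1,0,.1)]
    pp=w2px('scene',pred); c=pp[1]; x,y=np.round(c).astype(int)
    r=t[y-10:y+11,x-10:x+11]; m=np.clip(r[:,:,2]-np.maximum(r[:,:,1],r[:,:,0])*1.6-20,0,None); ys,xs=np.mgrid[y-10:y+11,x-10:x+11]
    print(n,'pred -5.7,0,5.7deg',pp.round(2).tolist(),'red',((m*xs).sum()/m.sum()).round(2),((m*ys).sum()/m.sum()).round(2),m.sum())
    # lid tape axis
    lc=w2px('scene',[X])[0]; x,y=np.round(lc).astype(int); r=t[y-12:y+13,x-6:x+16]; ys,xs=np.mgrid[y-12:y+13,x-6:x+16]
    m=np.clip(r[:,:,0]-r[:,:,2]-25,0,80)*(r[:,:,0]>90)
    P=px2w('scene',np.c_[xs.ravel(),ys.ravel()],.08)[:,:2]; w=m.ravel()*(np.linalg.norm(P-np.array(X[:2]),axis=1)<.029)
    mu=(P*w[:,None]).sum(0)/w.sum(); e,v=np.linalg.eigh(((P-mu).T*w)@(P-mu)); d=v[:,1]*np.sign(v[0,1]); print(' axis',np.degrees(np.arctan2(d[1],d[0])).round(1),'mean',mu.round(4),(w>0).sum())
```

```text
blue pred -5.7,0,5.7deg [[351.64, 204.38], [352.18, 203.89], [352.64, 203.35]] red 352.68 204.5 280.59999999999997
 axis -2.8 mean [0.6418 0.1419] 24
amber pred -5.7,0,5.7deg [[303.12, 252.66], [303.76, 252.07], [304.33, 251.44]] red 302.49 252.84 1016.5666666666666
 axis -7.4 mean [ 0.6177 -0.1189] 37
```

Two cameras agree that the jars are within about 2° of the lamp's direction and well inside the pads, which is good enough. Now grip the key.

Emit:
carry_out --deltas '[{"dp": [-0.003, -0.001, 0.08], "spin": 0.001, "hand": 50}, {"dp": [-0.003, -0.001, 0.16], "spin": 0.001, "hand": 50}, {"dp": [-0.003, -0.001, 0.22], "spin": 0.001, "hand": 50}, {"dp": [-0.003, -0.001, 0.25], "spin": 0.001, "hand": 50}, {"dp": [-0.003, -0.001, 0.25], "spin": 0.001, "hand": 50}, {"dp": [-0.003, -0.001, 0.25], "spin": 0.001, "hand": 0}, {"dp": [-0.003, -0.001, 0.25], "spin": 0.001, "hand": 0}, {"dp": [-0.003, -0.001, 0.25], "spin": 0.001, "hand": 0}, {"dp": [-0.003, -0.001, 0.25], "spin": 0.001, "hand": 0}, {"dp": [-0.003, -0.001, 0.25], "spin": 0.001, "hand": 0}, {"dp": [-0.003, -0.001, 0.25], "spin": 0.001, "hand": 0}, {"dp": [-0.003, -0.001, 0.25], "spin": 0.001, "hand": 0}]' --force 20

```text
time: 27.7
ee_pos: [0.582, 0.3782, 0.0789]
eef_rot: [0.108, 0.994, 0.005, 0.002]
ft_force: [13.5, 21.5, -13.2]
width: 0.0106
grip_force: 20.0
```

```bash
python3 -c "
from h import *
s=read_state();print(s['grip_force'],s['torque'],s['width'])
plan((.581,.372,.078,167.4))"
```

```text
19.997813017107546 [ 4.78155651 -2.88489732 -0.06653217] 0.010620934930674508
now [0.582  0.3782 0.0789] yaw 167.63 j7 0.46 w 0.0106 t 27.7 f [ 13.5  21.5 -13.2]
(0.581, 0.372, 0.078, 167.4) dp [-0.001, -0.025, 0.003] spin 0.0013
```

Emit:
carry_out --deltas '[{"dp": [0, 0.012, 0], "spin": 0, "hand": 0}, {"dp": [0, 0.025, 0], "spin": 0, "hand": 0}, {"dp": [0, 0.025, 0], "spin": 0, "hand": 0}, {"dp": [0, 0.025, 0], "spin": 0, "hand": 0}]'

```text
time: 28.1
ee_pos: [0.5823, 0.3786, 0.0785]
eef_rot: [0.109, 0.994, 0.0, 0.0]
ft_force: [-2.5, 0.5, 5.5]
width: 0.0102
grip_force: 20.0
```

```bash
python3 -c "
from h import *
s=read_state();print(s['torque'])
plan((.581,.372,.078,167.4))"
```

```text
[-0.12491179  0.38674494 -0.02818419]
now [0.5823 0.3786 0.0785] yaw 167.48 j7 0.45 w 0.0102 t 28.1 f [-2.5  0.5  5.5]
(0.581, 0.372, 0.078, 167.4) dp [-0.001, -0.027, 0.002] spin 0.0005
```

Run:
```python
from h import *
a=cv2.imread('pics/raw_top0.png'); b=cv2.imread('pics/raw_scene0.png')
def wing(c,yaw):
    u=np.array([np.cos(np.radians(yaw)),np.sin(np.radians(yaw)),0]);n=np.array([-u[1],u[0],0])
    return np.array([np.array([c[0],c[1],0])+u*sx*.026+n*sy*.005+[0,0,z] for z in(.113,.079) for sx,sy in((1,1),(1,-1),(-1,-1),(-1,1))])
out=[]
for im,n,o in((a,'top',(110,145)),(b,'scene',(340,125))):
  for c,y in(((.5823,.3786),-12.5),((.581,.373),-12.5)):
    r=cv2.resize(im[o[1]:o[1]+30,o[0]:o[0]+40],(400,300),interpolation=2); p=((w2px(n,wing(c,y))-o+.5)*10).astype(int)
    for q in(p[:4],p[4:]): cv2.polylines(r,[q],True,(0,255,0),1)
    out.append(r)
cv2.imwrite('pics/k.png',np.vstack([np.hstack(out[:2]),np.hstack(out[2:])]))
```

```text
(no output)
```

View pics/k.png

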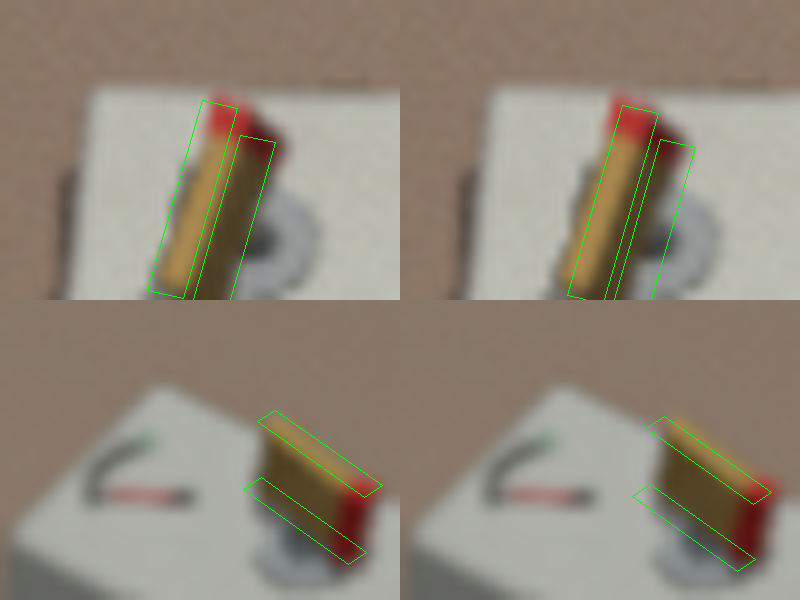

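Emit:
carry_out --deltas '[{"dp": [0, 0, 0], "spin": 0, "hand": 0}, {"dp": [0, 0, 0], "spin": 0.0, "hand": 0}, {"dp": [0, 0, 0], "spin": 0.03, "hand": 0}, {"dp": [0, 0, 0], "spin": 0.06, "hand": 0}, {"dp": [0, 0, 0], "spin": 0.09, "hand": 0}, {"dp": [0, 0, 0], "spin": 0.12, "hand": 0}, {"dp": [0, 0, 0], "spin": 0.15, "hand": 0}, {"dp": [0, 0, 0], "spin": 0.18, "hand": 0}, {"dp": [0, 0, 0], "spin": 0.21, "hand": 0}, {"dp": [0, 0, 0], "spin": 0.24, "hand": 0}, {"dp": [0, 0, 0], "spin": 0.27, "hand": 0}, {"dp": [0, 0, 0], "spin": 0.3, "hand": 0}, {"dp": [0, 0, 0], "spin": 0.33, "hand": 0}, {"dp": [0, 0, 0], "spin": 0.33, "hand": 0}, {"dp": [0, 0, 0], "spin": 0.33, "hand": 0}]' --force 50

```text
time: 29.6
ee_pos: [0.584, 0.3805, 0.0786]
eef_rot: [0.587, 0.809, 0.003, 0.0]
ft_force: [8.4, 8.0, -3.8]
width: 0.01
grip_force: 50.0
```

```bash
python3 -c "
from h import *
s=read_state();print(s['torque'],s['width'],s['grip_force'])
plan((.583,.3765,.0785,107.5))"
```

```text
[ 1.90711725 -1.85588456 -0.09205556] 0.010037554568540937 49.9993213545531
now [0.584  0.3805 0.0786] yaw 108.08 j7 -0.51 w 0.01 t 29.6 f [ 8.4  8.  -3.8]
(0.583, 0.3765, 0.0785, 107.5) dp [-0.014, -0.009, 0.0] spin 0.0032
```

Emit:
carry_out --deltas '[{"dp": [0.011, 0.019, 0], "spin": 0, "hand": 0}, {"dp": [0.011, 0.019, 0], "spin": 0.03, "hand": 0}, {"dp": [0.01, 0.021, 0], "spin": 0.06, "hand": 0}, {"dp": [0.009, 0.024, 0], "spin": 0.09, "hand": 0}, {"dp": [0.008, 0.026, 0], "spin": 0.12, "hand": 0}, {"dp": [0.007, 0.028, 0], "spin": 0.15, "hand": 0}, {"dp": [0.006, 0.03, 0], "spin": 0.18, "hand": 0}, {"dp": [0.005, 0.032, 0], "spin": 0.21, "hand": 0}, {"dp": [0.004, 0.034, 0], "spin": 0.24, "hand": 0}, {"dp": [0.003, 0.036, 0], "spin": 0.27, "hand": 0}, {"dp": [0.001, 0.037, 0], "spin": 0.3, "hand": 0}, {"dp": [0, 0.038, 0], "spin": 0.33, "hand": 0}, {"dp": [0, 0.038, 0], "spin": 0.33, "hand": 0}, {"dp": [0, 0.038, 0], "spin": 0.33, "hand": 0}]'

```text
time: 31.0
ee_pos: [0.5871, 0.3802, 0.0784]
eef_rot: [0.911, 0.413, -0.005, 0.0]
ft_force: [-23.7, -12.1, 20.0]
width: 0.0098
grip_force: 50.0
```

```bash
python3 -c "
from h import *
s=read_state();print(s['torque'],s['width'],s['grip_force'])
plan((.587,.377,.0785,48))"
```

```text
[-2.48214108  5.04134699 -0.1667681 ] 0.009818305313905623 50.006045792251825
now [0.5871 0.3802 0.0784] yaw 48.73 j7 -1.47 w 0.0098 t 31.0 f [-23.7 -12.1  20. ]
(0.587, 0.377, 0.0785, 48) dp [-0.01, 0.008, -0.0] spin 0.004
```

Emit:
carry_out --deltas '[{"dp": [-0.015, -0.009, 0], "spin": 0, "hand": 0}, {"dp": [-0.015, -0.009, 0], "spin": 0.03, "hand": 0}, {"dp": [-0.016, -0.008, 0], "spin": 0.06, "hand": 0}, {"dp": [-0.016, -0.007, 0], "spin": 0.09, "hand": 0}, {"dp": [-0.017, -0.006, 0], "spin": 0.12, "hand": 0}, {"dp": [-0.018, -0.005, 0], "spin": 0.15, "hand": 0}, {"dp": [-0.018, -0.004, 0], "spin": 0.18, "hand": 0}, {"dp": [-0.019, -0.003, 0], "spin": 0.21, "hand": 0}, {"dp": [-0.02, -0.002, 0], "spin": 0.24, "hand": 0}, {"dp": [-0.021, -0.001, 0], "spin": 0.27, "hand": 0}, {"dp": [-0.022, 0, 0], "spin": 0.3, "hand": 0}, {"dp": [-0.022, 0, 0], "spin": 0.33, "hand": 0}, {"dp": [-0.022, 0, 0], "spin": 0.33, "hand": 0}, {"dp": [-0.022, 0, 0], "spin": 0.33, "hand": 0}]'

```text
time: 32.4
ee_pos: [0.5876, 0.3774, 0.0785]
eef_rot: [0.996, -0.093, -0.0, -0.0]
ft_force: [-2.8, 0.9, 4.2]
width: 0.0098
grip_force: 50.0
```

```bash
python3 -c "
from h import *
s=read_state();print(s['torque'],s['width'],s['grip_force'])
y=yaw()[0]
plan((.585,.378,.125,y),(.585,.378,.135,y+180))"
```

```text
[-0.0056357   0.61514314 -0.09215865] 0.00984223706013449 50.00170330982655
now [0.5876 0.3774 0.0785] yaw -10.72 j7 -2.43 w 0.0098 t 32.4 f [-2.8  0.9  4.2]
(0.585, 0.378, 0.125, np.float64(-10.721700938099875)) dp [-0.011, -0.0, -0.186] spin 0.0
(0.585, 0.378, 0.135, np.float64(169.27829906190013)) dp [-0.011, -0.0, -0.226] spin -1.0
```

Emit:
carry_out --deltas '[{"dp": [0, 0, 0], "spin": 0, "hand": 50}, {"dp": [0, 0, 0], "spin": 0, "hand": 50}, {"dp": [0, 0, 0], "spin": 0, "hand": 50}, {"dp": [0, 0, 0], "spin": 0, "hand": 50}, {"dp": [-0.011, 0, -0.1], "spin": 0, "hand": 50}, {"dp": [-0.011, 0, -0.226], "spin": 0, "hand": 50}, {"dp": [-0.011, 0, -0.226], "spin": 0, "hand": 50}, {"dp": [-0.011, 0, -0.226], "spin": -0.5, "hand": 50}, {"dp": [-0.011, 0, -0.226], "spin": -0.5, "hand": 50}, {"dp": [-0.011, 0, -0.226], "spin": -0.5, "hand": 50}, {"dp": [-0.011, 0, -0.226], "spin": -0.5, "hand": 50}, {"dp": [-0.011, 0, -0.226], "spin": -0.5, "hand": 50}, {"dp": [-0.011, 0, -0.226], "spin": -0.5, "hand": 50}, {"dp": [-0.011, 0, -0.226], "spin": -0.5, "hand": 50}, {"dp": [-0.011, 0, -0.226], "spin": -0.5, "hand": 50}, {"dp": [-0.011, 0, -0.226], "spin": -0.5, "hand": 50}, {"dp": [-0.011, 0, -0.226], "spin": -0.5, "hand": 50}, {"dp": [-0.011, 0, -0.226], "spin": -0.5, "hand": 50}, {"dp": [-0.011, 0, -0.226], "spin": -0.5, "hand": 50}]'

```text
time: 34.3
ee_pos: [0.5851, 0.3775, 0.1339]
eef_rot: [0.77, 0.638, -0.0, -0.0]
ft_force: [0.6, 0.1, 0.2]
width: 0.05
grip_force: 0.0
```

```bash
python3 -c "
from h import *
plan((.585,.378,.135,168.8),(.585,.378,.0785,168.8))"
```

```text
now [0.5851 0.3775 0.1339] yaw 79.33 j7 -0.95 w 0.05 t 34.3 f [0.6 0.1 0.2]
(0.585, 0.378, 0.135, 168.8) dp [0.002, -0.001, -0.004] spin -0.4971
(0.585, 0.378, 0.0785, 168.8) dp [0.002, -0.001, 0.222] spin -0.4971
```

Emit:
carry_out --deltas '[{"dp": [0.002, -0.001, 0], "spin": -0.497, "hand": 50}, {"dp": [0.002, -0.001, 0], "spin": -0.497, "hand": 50}, {"dp": [0.002, -0.001, 0], "spin": -0.497, "hand": 50}, {"dp": [0.002, -0.001, 0], "spin": -0.497, "hand": 50}, {"dp": [0.002, -0.001, 0], "spin": -0.497, "hand": 50}, {"dp": [0.002, -0.001, 0], "spin": -0.497, "hand": 50}, {"dp": [0.002, -0.001, 0], "spin": -0.497, "hand": 50}, {"dp": [0.002, -0.001, 0], "spin": -0.497, "hand": 50}, {"dp": [0.002, -0.001, 0], "spin": -0.497, "hand": 50}, {"dp": [0.002, -0.001, 0], "spin": -0.497, "hand": 50}, {"dp": [0.002, -0.001, 0], "spin": -0.497, "hand": 50}, {"dp": [0.002, -0.001, 0], "spin": -0.497, "hand": 50}, {"dp": [0.002, -0.001, 0.1], "spin": -0.497, "hand": 50}, {"dp": [0.002, -0.001, 0.222], "spin": -0.497, "hand": 50}, {"dp": [0.002, -0.001, 0.222], "spin": -0.497, "hand": 50}, {"dp": [0.002, -0.001, 0.222], "spin": -0.497, "hand": 0}, {"dp": [0.002, -0.001, 0.222], "spin": -0.497, "hand": 0}, {"dp": [0.002, -0.001, 0.222], "spin": -0.497, "hand": 0}, {"dp": [0.002, -0.001, 0.222], "spin": -0.497, "hand": 0}, {"dp": [0.002, -0.001, 0.222], "spin": -0.497, "hand": 0}]'

```text
time: 36.3
ee_pos: [0.5852, 0.3785, 0.0797]
eef_rot: [0.098, 0.995, 0.0, 0.0]
ft_force: [0.4, 0.1, 0.6]
width: 0.0178
grip_force: 0.0
```

Emit:
carry_out --deltas '[{"dp": [0, 0, 0], "spin": 0, "hand": 0}, {"dp": [0, 0, 0], "spin": 0, "hand": 0}]'

```text
time: 36.5
ee_pos: [0.5851, 0.378, 0.0793]
eef_rot: [0.098, 0.995, -0.0, 0.0]
ft_force: [-0.7, -2.6, 3.4]
width: 0.0095
grip_force: 50.0
```

```bash
python3 -c "
from h import *
s=read_state();print(s['torque'],s['width'],s['grip_force'])
plan((.585,.378,.0785,168.8))"
```

```text
[-0.31539548  0.10748772  0.15785129] 0.009522281175951042 50.0009932089597
now [0.5851 0.378  0.0793] yaw 168.73 j7 0.49 w 0.0095 t 36.5 f [-0.7 -2.6  3.4]
(0.585, 0.378, 0.0785, 168.8) dp [0.0, -0.0, 0.003] spin -0.0004
```

Centred. Now turn another 178° in two calls.

Emit:
carry_out --deltas '[{"dp": [0, 0, 0], "spin": 0.03, "hand": 0}, {"dp": [0, 0, 0], "spin": 0.06, "hand": 0}, {"dp": [0, 0, 0], "spin": 0.09, "hand": 0}, {"dp": [0, 0, 0], "spin": 0.12, "hand": 0}, {"dp": [0, 0, 0], "spin": 0.15, "hand": 0}, {"dp": [0, 0, 0], "spin": 0.18, "hand": 0}, {"dp": [0, 0, 0], "spin": 0.21, "hand": 0}, {"dp": [0, 0, 0], "spin": 0.24, "hand": 0}, {"dp": [0, 0, 0], "spin": 0.27, "hand": 0}, {"dp": [0, 0, 0], "spin": 0.3, "hand": 0}, {"dp": [0, 0, 0], "spin": 0.33, "hand": 0}, {"dp": [0, 0, 0], "spin": 0.36, "hand": 0}, {"dp": [0, 0, 0], "spin": 0.39, "hand": 0}, {"dp": [0, 0, 0], "spin": 0.42, "hand": 0}, {"dp": [0, 0, 0], "spin": 0.45, "hand": 0}, {"dp": [0, 0, 0], "spin": 0.48, "hand": 0}, {"dp": [0, 0, 0], "spin": 0.5, "hand": 0}, {"dp": [0, 0, 0], "spin": 0.5, "hand": 0}]'

```text
time: 38.3
ee_pos: [0.585, 0.3779, 0.0793]
eef_rot: [0.773, 0.634, -0.0, 0.0]
ft_force: [-2.3, -2.7, 3.9]
width: 0.0094
grip_force: 50.0
```

Emit:
carry_out --deltas '[{"dp": [0, 0, 0], "spin": 0.03, "hand": 0}, {"dp": [0, 0, 0], "spin": 0.06, "hand": 0}, {"dp": [0, 0, 0], "spin": 0.09, "hand": 0}, {"dp": [0, 0, 0], "spin": 0.12, "hand": 0}, {"dp": [0, 0, 0], "spin": 0.15, "hand": 0}, {"dp": [0, 0, 0], "spin": 0.18, "hand": 0}, {"dp": [0, 0, 0], "spin": 0.21, "hand": 0}, {"dp": [0, 0, 0], "spin": 0.24, "hand": 0}, {"dp": [0, 0, 0], "spin": 0.27, "hand": 0}, {"dp": [0, 0, 0], "spin": 0.3, "hand": 0}, {"dp": [0, 0, 0], "spin": 0.33, "hand": 0}, {"dp": [0, 0, 0], "spin": 0.36, "hand": 0}, {"dp": [0, 0, 0], "spin": 0.39, "hand": 0}, {"dp": [0, 0, 0], "spin": 0.42, "hand": 0}, {"dp": [0, 0, 0], "spin": 0.45, "hand": 0}, {"dp": [0, 0, 0], "spin": 0.48, "hand": 0}, {"dp": [0, 0, 0], "spin": 0.5, "hand": 0}, {"dp": [0, 0, 0], "spin": 0.5, "hand": 0}]'

```text
time: 40.1
ee_pos: [0.5849, 0.378, 0.0793]
eef_rot: [0.995, -0.098, -0.0, 0.0]
ft_force: [-3.1, -2.6, 5.7]
width: 0.0098
grip_force: 50.0
```

```bash
python3 -c "
from h import *
s=read_state();print(s['torque'],s['width'],s['grip_force'])
y=yaw()[0]
plan((.585,.378,.135,y))"
```

```text
[-0.77531736  0.67876409  0.03102879] 0.009763834850645997 50.00277622137219
now [0.5849 0.378  0.0793] yaw -11.21 j7 -2.42 w 0.0098 t 40.1 f [-3.1 -2.6  5.7]
(0.585, 0.378, 0.135, np.float64(-11.208457930316115)) dp [0.001, 0.0, -0.223] spin 0.0
```

Emit:
carry_out --deltas '[{"dp": [0, 0, 0], "spin": 0, "hand": 50}, {"dp": [0, 0, 0], "spin": 0, "hand": 50}, {"dp": [0, 0, 0], "spin": 0, "hand": 50}, {"dp": [0, 0, 0], "spin": 0, "hand": 50}, {"dp": [0, 0, -0.1], "spin": 0, "hand": 50}, {"dp": [0, 0, -0.223], "spin": 0, "hand": 50}, {"dp": [0, 0, -0.223], "spin": 0, "hand": 50}, {"dp": [0, 0, -0.223], "spin": -0.5, "hand": 50}, {"dp": [0, 0, -0.223], "spin": -0.5, "hand": 50}, {"dp": [0, 0, -0.223], "spin": -0.5, "hand": 50}, {"dp": [0, 0, -0.223], "spin": -0.5, "hand": 50}, {"dp": [0, 0, -0.223], "spin": -0.5, "hand": 50}, {"dp": [0, 0, -0.223], "spin": -0.5, "hand": 50}, {"dp": [0, 0, -0.223], "spin": -0.5, "hand": 50}, {"dp": [0, 0, -0.223], "spin": -0.5, "hand": 50}, {"dp": [0, 0, -0.223], "spin": -0.5, "hand": 50}, {"dp": [0, 0, -0.223], "spin": -0.5, "hand": 50}, {"dp": [0, 0, -0.223], "spin": -0.5, "hand": 50}, {"dp": [0, 0, -0.223], "spin": -0.5, "hand": 50}]'

```text
time: 42.0
ee_pos: [0.5849, 0.3783, 0.1343]
eef_rot: [0.773, 0.635, -0.0, -0.0]
ft_force: [0.3, 0.8, -0.3]
width: 0.0497
grip_force: 0.0
```

```bash
python3 -c "
from h import *
plan((.585,.378,.135,168.7),(.585,.378,.079,168.7))"
```

```text
now [0.5849 0.3783 0.1343] yaw 78.81 j7 -0.94 w 0.0497 t 42.0 f [ 0.3  0.8 -0.3]
(0.585, 0.378, 0.135, 168.7) dp [-0.001, 0.001, -0.003] spin -0.4994
(0.585, 0.378, 0.079, 168.7) dp [-0.001, 0.001, 0.221] spin -0.4994
```

Emit:
carry_out --deltas '[{"dp": [0, 0, 0], "spin": -0.499, "hand": 50}, {"dp": [0, 0, 0], "spin": -0.499, "hand": 50}, {"dp": [0, 0, 0], "spin": -0.499, "hand": 50}, {"dp": [0, 0, 0], "spin": -0.499, "hand": 50}, {"dp": [0, 0, 0], "spin": -0.499, "hand": 50}, {"dp": [0, 0, 0], "spin": -0.499, "hand": 50}, {"dp": [0, 0, 0], "spin": -0.499, "hand": 50}, {"dp": [0, 0, 0], "spin": -0.499, "hand": 50}, {"dp": [0, 0, 0], "spin": -0.499, "hand": 50}, {"dp": [0, 0, 0], "spin": -0.499, "hand": 50}, {"dp": [0, 0, 0], "spin": -0.499, "hand": 50}, {"dp": [0, 0, 0], "spin": -0.499, "hand": 50}, {"dp": [0, 0, 0.1], "spin": -0.499, "hand": 50}, {"dp": [0, 0, 0.221], "spin": -0.499, "hand": 50}, {"dp": [0, 0, 0.221], "spin": -0.499, "hand": 50}, {"dp": [0, 0, 0.221], "spin": -0.499, "hand": 0}, {"dp": [0, 0, 0.221], "spin": -0.499, "hand": 0}, {"dp": [0, 0, 0.221], "spin": -0.499, "hand": 0}, {"dp": [0, 0, 0.221], "spin": -0.499, "hand": 0}, {"dp": [0, 0, 0.221], "spin": -0.499, "hand": 0}]'

```text
time: 44.0
ee_pos: [0.5852, 0.3785, 0.0802]
eef_rot: [0.1, 0.995, 0.0, 0.0]
ft_force: [-0.3, -0.5, 0.7]
width: 0.0178
grip_force: 0.0
```

Emit:
carry_out --deltas '[{"dp": [0, 0, 0], "spin": 0, "hand": 0}, {"dp": [0, 0, 0], "spin": 0, "hand": 0}, {"dp": [0, 0, 0], "spin": 0.02, "hand": 0}, {"dp": [0, 0, 0], "spin": 0.04, "hand": 0}, {"dp": [0, 0, 0], "spin": 0.06, "hand": 0}, {"dp": [0, 0, 0], "spin": 0.08, "hand": 0}, {"dp": [0, 0, 0], "spin": 0.09, "hand": 0}, {"dp": [0, 0, 0], "spin": 0.1, "hand": 0}, {"dp": [0, 0, 0], "spin": 0.1, "hand": 0}]'

```text
time: 44.9
ee_pos: [0.5851, 0.378, 0.0798]
eef_rot: [0.254, 0.967, -0.0, 0.0]
ft_force: [-1.8, -4.3, 5.1]
width: 0.0097
grip_force: 50.0
```

```bash
python3 -c "
from h import *
s=read_state();print(s['torque'],s['width'],s['grip_force'],s['joint_torque'][6])
plan((.585,.378,.079,168.7))"
```

```text
[-0.78831185  0.2935068   0.11907995] 0.009656616498906756 50.00210702419281 -0.7515592128038406
now [0.5851 0.378  0.0798] yaw 150.52 j7 0.21 w 0.0097 t 44.9 f [-1.8 -4.3  5.1]
(0.585, 0.378, 0.079, 168.7) dp [0.0, -0.0, 0.003] spin -0.101
```

Emit:
carry_out --deltas '[{"dp": [0, 0, 0], "spin": 0.01, "hand": 0}, {"dp": [0, 0, 0], "spin": 0.02, "hand": 0}, {"dp": [0, 0, 0], "spin": 0.03, "hand": 0}, {"dp": [0, 0, 0], "spin": 0.03, "hand": 0}]'

```text
time: 45.3
ee_pos: [0.585, 0.3781, 0.0798]
eef_rot: [0.299, 0.954, -0.0, 0.0]
ft_force: [-1.7, -4.5, 5.8]
width: 0.01
grip_force: 50.0
```

```bash
python3 -c "
from h import *
s=read_state();print(s['torque'],s['width'],s['joint_torque'][6]);plan()"
```

```text
[-0.89267565  0.27697054  0.81407455] 0.010042697030617916 -1.3006975874304771
now [0.585  0.3781 0.0798] yaw 145.19 j7 0.13 w 0.01 t 45.3 f [-1.7 -4.5  5.8]
```

Emit:
carry_out --deltas '[{"dp": [0, 0, 0], "spin": 0.01, "hand": 0}, {"dp": [0, 0, 0], "spin": 0.02, "hand": 0}, {"dp": [0, 0, 0], "spin": 0.03, "hand": 0}, {"dp": [0, 0, 0], "spin": 0.03, "hand": 0}]'

```text
time: 45.7
ee_pos: [0.585, 0.3781, 0.0797]
eef_rot: [0.343, 0.939, -0.0, 0.0]
ft_force: [-1.9, -4.2, 5.7]
width: 0.011
grip_force: 55.8
```

```bash
python3 -c "
from h import *
s=read_state();print(s['torque'],s['width'],s['joint_torque'][6]);plan()"
```

```text
[-0.9744734   0.21153381  1.28078839] 0.010991763353739262 -1.7415579780936241
now [0.585  0.3781 0.0797] yaw 139.83 j7 0.04 w 0.011 t 45.7 f [-1.9 -4.2  5.7]
```

The torque climbed to 1.3 N m, which is the stop. Release and withdraw.

Emit:
carry_out --deltas '[{"dp": [0, 0, 0], "spin": 0, "hand": 60}, {"dp": [0, 0, 0], "spin": 0, "hand": 60}, {"dp": [0, 0, 0], "spin": 0, "hand": 60}, {"dp": [0, 0, 0], "spin": 0, "hand": 60}, {"dp": [0, 0, -0.1], "spin": 0, "hand": 60}, {"dp": [0, 0, -0.25], "spin": 0, "hand": 60}, {"dp": [0, 0, -0.45], "spin": 0, "hand": 60}, {"dp": [0.5, -0.2, -0.5], "spin": 0.2, "hand": 60}, {"dp": [0.7, -0.6, -0.5], "spin": 0.3, "hand": 60}, {"dp": [0.9, -0.9, -0.5], "spin": 0.3, "hand": 60}, {"dp": [0.9, -0.9, -0.5], "spin": 0.3, "hand": 60}, {"dp": [0.9, -0.9, -0.5], "spin": 0.3, "hand": 60}, {"dp": [0.9, -0.9, -0.5], "spin": 0.3, "hand": 60}, {"dp": [0.9, -0.9, -0.5], "spin": 0.3, "hand": 60}]'

```text
time: 47.1
ee_pos: [0.2641, 0.3517, 0.2047]
eef_rot: [0.734, 0.68, 0.0, 0.0]
ft_force: [0.5, -0.4, 0.2]
width: 0.0604
grip_force: 0.0
```

```bash
python3 -c "
from h import *
plan((.4,0,.2,90))
t=camera('top')[:,:,::-1];s=camera('scene')[:,:,::-1];cv2.imwrite('pics/raw_t10.png',t);cv2.imwrite('pics/raw_s10.png',s)
B=cv2.resize(s[120:180,325:405],(267,200),interpolation=2);C=cv2.resize(t[145:205,100:180],(267,200),interpolation=2);D=cv2.resize(t[150:225,380:455],(267,200),interpolation=2)
cv2.imwrite('pics/f.png',np.hstack([cv2.resize(t,None,fx=.95,fy=1.429),np.vstack([B,C,D])]))"
```

```text
now [0.2641 0.3517 0.2047] yaw 85.62 j7 -1.08 w 0.0604 t 47.1 f [ 0.5 -0.4  0.2]
(0.4, 0, 0.2, 90) dp [-1.361, 0.649, 0.02] spin -0.0243
```

View pics/f.png

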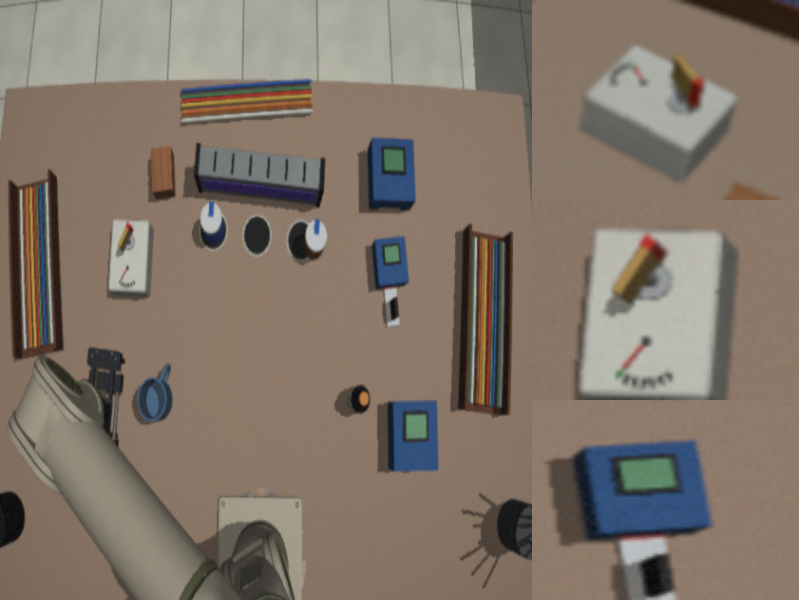

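The needle is on the green mark and the gauge is in. But the amber jar has been knocked sideways off pad2's centre, so I'll put it back.

Run:
```python
from h import *
t=np.mean([camera('top').astype(float) for _ in range(4)],0)[:,:,::-1].astype(np.uint8)
x0,y0=300,140;cv2.imwrite('pics/j.png',cv2.resize(t[y0:y0+45,x0:x0+60],(800,600),interpolation=2))
g=t[y0:y0+45,x0:x0+60].astype(int);L=((g.min(2)>140)).astype(np.uint8);cc=max(cv2.findContours(L,0,1)[0],key=cv2.contourArea);(u,v),r=cv2.minEnclosingCircle(cc);c=(u+x0,v+y0);print(c,r,px2w('top',[c],.08))
k=lambda f:cv2.imread(f)
print(tape(t,tuple(np.round(c).astype(int))))
for X in((.6245,.141,.08),):print('blue',tape(t,tuple(np.round(w2px('top',[X])[0]).astype(int))))
plan((.45,.1,.22,40),(.59,-.14,.22,-5))
```

```text
(332.2632865905762, 163.32125663757324) 11.807268142700195 [[ 0.59685525 -0.15117603  0.08      ]]
(array([ 0.59507689, -0.15202567]), np.float64(-7.669095632818665))
blue (array([0.62738109, 0.14109036]), np.float64(-1.4766249607283792))
now [0.2688 0.3519 0.2045] yaw 85.74 j7 -1.07 w 0.0601 t 47.4 f [-0.4 -0.5  0.6]
(0.45, 0.1, 0.22, 40) dp [-0.951, 0.797, -0.062] spin 0.2541
(0.59, -0.14, 0.22, -5) dp [-1.867, 1.427, -0.063] spin 0.5041
```

View pics/j.png

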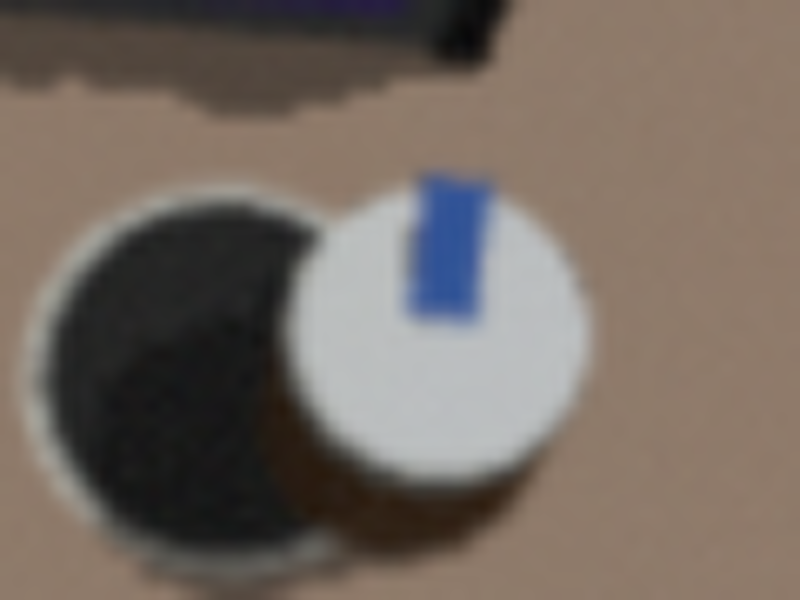

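The lid is at (440,335) in this crop, about 35 mm off the pad centre, with the tape still pointing at the lamp.

Emit:
carry_out --deltas '[{"dp": [-0.951, 0.797, -0.062], "spin": 0.254, "hand": 87}, {"dp": [-0.951, 0.797, -0.062], "spin": 0.254, "hand": 87}, {"dp": [-0.951, 0.797, -0.062], "spin": 0.254, "hand": 87}, {"dp": [-0.951, 0.797, -0.062], "spin": 0.254, "hand": 87}, {"dp": [-0.951, 0.797, -0.062], "spin": 0.254, "hand": 87}, {"dp": [-0.951, 0.797, -0.062], "spin": 0.254, "hand": 87}, {"dp": [-0.951, 0.797, -0.062], "spin": 0.254, "hand": 87}, {"dp": [-0.951, 0.797, -0.062], "spin": 0.254, "hand": 87}, {"dp": [-0.951, 0.797, -0.062], "spin": 0.254, "hand": 87}]' --force 20

```text
time: 48.3
ee_pos: [0.4487, 0.101, 0.2196]
eef_rot: [0.939, 0.343, -0.0, -0.0]
ft_force: [-0.8, 0.5, 0.7]
width: 0.0872
grip_force: 0.0
```

```bash
python3 -c "
from h import *
plan((.5965,-.1515,.22,-6.5))"
```

```text
now [0.4487 0.101  0.2196] yaw 40.12 j7 -1.19 w 0.0872 t 48.3 f [-0.8  0.5  0.7]
(0.5965, -0.1515, 0.22, -6.5) dp [-0.199, 1.153, -0.003] spin 0.259
```

Emit:
carry_out --deltas '[{"dp": [-0.17, 0.99, 0], "spin": 0.259, "hand": 87}, {"dp": [-0.17, 0.99, 0], "spin": 0.259, "hand": 87}, {"dp": [-0.17, 0.99, 0], "spin": 0.259, "hand": 87}, {"dp": [-0.17, 0.99, 0], "spin": 0.259, "hand": 87}, {"dp": [-0.17, 0.99, 0], "spin": 0.259, "hand": 87}, {"dp": [-0.17, 0.99, 0], "spin": 0.259, "hand": 87}, {"dp": [-0.17, 0.99, 0], "spin": 0.259, "hand": 87}, {"dp": [-0.17, 0.99, 0], "spin": 0.259, "hand": 87}]'

```text
time: 49.1
ee_pos: [0.5757, -0.1141, 0.2199]
eef_rot: [0.999, -0.054, -0.0, -0.001]
ft_force: [0.7, 0.1, -0.2]
width: 0.087
grip_force: 0.0
```

```bash
python3 -c "
from h import *
plan((.5965,-.1515,.12,-6.5))"
```

```text
now [ 0.5757 -0.1141  0.2199] yaw -6.25 j7 -1.56 w 0.087 t 49.1 f [ 0.7  0.1 -0.2]
(0.5965, -0.1515, 0.12, -6.5) dp [0.099, 0.14, 0.4] spin 0.0014
```

Emit:
carry_out --deltas '[{"dp": [0.099, 0.14, 0], "spin": 0.0014, "hand": 87}, {"dp": [0.099, 0.14, 0.1], "spin": 0.0014, "hand": 87}, {"dp": [0.099, 0.14, 0.25], "spin": 0.0014, "hand": 87}, {"dp": [0.099, 0.14, 0.4], "spin": 0.0014, "hand": 87}, {"dp": [0.099, 0.14, 0.4], "spin": 0.0014, "hand": 87}, {"dp": [0.099, 0.14, 0.4], "spin": 0.0014, "hand": 87}]'

```text
time: 49.7
ee_pos: [0.5964, -0.1528, 0.1211]
eef_rot: [0.998, -0.058, -0.0, -0.0]
ft_force: [0.5, -0.6, 0.4]
width: 0.0869
grip_force: 0.0
```

```bash
python3 -c "
from h import *
plan((.5965,-.1515,.0345,-6.5))"
```

```text
now [ 0.5964 -0.1528  0.1211] yaw -6.65 j7 -1.5 w 0.0869 t 49.7 f [ 0.5 -0.6  0.4]
(0.5965, -0.1515, 0.0345, -6.5) dp [-0.0, -0.005, 0.346] spin -0.0008
```

Emit:
carry_out --deltas '[{"dp": [0, -0.005, 0.1], "spin": 0, "hand": 87}, {"dp": [0, -0.005, 0.2], "spin": 0, "hand": 87}, {"dp": [0, -0.005, 0.3], "spin": 0, "hand": 87}, {"dp": [0, -0.005, 0.346], "spin": 0, "hand": 87}, {"dp": [0, -0.005, 0.346], "spin": 0, "hand": 87}, {"dp": [0, -0.005, 0.346], "spin": 0, "hand": 40}, {"dp": [0, -0.005, 0.346], "spin": 0, "hand": 40}, {"dp": [0, -0.005, 0.346], "spin": 0, "hand": 40}, {"dp": [0, -0.005, 0.346], "spin": 0, "hand": 40}, {"dp": [0, -0.005, 0.346], "spin": 0, "hand": 40}, {"dp": [0, -0.005, 0.346], "spin": 0, "hand": 40}, {"dp": [0, -0.005, 0.346], "spin": 0, "hand": 40}]'

```text
time: 50.9
ee_pos: [0.597, -0.1526, 0.0343]
eef_rot: [0.998, -0.059, 0.001, -0.0]
ft_force: [-0.5, 2.9, 6.4]
width: 0.0595
grip_force: 20.0
```

```bash
python3 -c "
from h import *
y=yaw()[0]+2.3;s=read_state();print(s['grip_force']);z=s['ee_pos'][2]
plan((.603,-.1165,z+.02,y),(.603,-.1165,z,y))"
```

```text
19.999789483845234
now [ 0.597  -0.1526  0.0343] yaw -6.81 j7 -1.5 w 0.0595 t 50.9 f [-0.5  2.9  6.4]
(0.603, -0.1165, np.float64(0.05430164257607563), np.float64(-4.508092150634335)) dp [0.007, -0.146, -0.08] spin -0.0128
(0.603, -0.1165, np.float64(0.034301642576075625), np.float64(-4.508092150634335)) dp [0.007, -0.146, 0.0] spin -0.0128
```

Emit:
carry_out --deltas '[{"dp": [0, 0, -0.05], "spin": 0, "hand": 40}, {"dp": [0, -0.02, -0.08], "spin": -0.004, "hand": 40}, {"dp": [0.003, -0.07, -0.08], "spin": -0.0128, "hand": 40}, {"dp": [0.006, -0.12, -0.08], "spin": -0.0128, "hand": 40}, {"dp": [0.007, -0.146, -0.08], "spin": -0.0128, "hand": 40}, {"dp": [0.007, -0.146, -0.06], "spin": -0.0128, "hand": 40}, {"dp": [0.007, -0.146, -0.03], "spin": -0.0128, "hand": 40}, {"dp": [0.007, -0.146, -0.01], "spin": -0.0128, "hand": 40}, {"dp": [0.007, -0.146, 0.001], "spin": -0.0128, "hand": 40}, {"dp": [0.007, -0.146, 0.001], "spin": -0.0128, "hand": 40}, {"dp": [0.007, -0.146, 0.001], "spin": -0.0128, "hand": 40}]'

```text
time: 52.0
ee_pos: [0.602, -0.1179, 0.0341]
eef_rot: [0.999, -0.04, -0.0, 0.0]
ft_force: [-7.7, 0.4, 10.3]
width: 0.0596
grip_force: 20.0
```

```bash
python3 -c "
from h import *
plan((.603,-.1165,.0343,-4.5))"
```

```text
now [ 0.602  -0.1179  0.0341] yaw -4.59 j7 -1.53 w 0.0596 t 52.0 f [-7.7  0.4 10.3]
(0.603, -0.1165, 0.0343, -4.5) dp [0.004, -0.006, -0.001] spin -0.0005
```

Release, lift and retreat.

Emit:
carry_out --deltas '[{"dp": [0, 0, 0], "spin": 0, "hand": 70}, {"dp": [0, 0, 0], "spin": 0, "hand": 87}, {"dp": [0, 0, 0], "spin": 0, "hand": 87}, {"dp": [0, 0, 0], "spin": 0, "hand": 87}, {"dp": [0, 0, -0.1], "spin": 0, "hand": 87}, {"dp": [0, 0, -0.3], "spin": 0, "hand": 87}, {"dp": [0, 0, -0.5], "spin": 0, "hand": 87}, {"dp": [0, 0, -0.7], "spin": 0, "hand": 87}, {"dp": [-0.3, 0, -0.75], "spin": 0, "hand": 87}, {"dp": [-0.6, 0, -0.75], "spin": 0, "hand": 87}, {"dp": [-0.8, 0, -0.75], "spin": 0, "hand": 87}, {"dp": [-0.8, 0, -0.75], "spin": 0, "hand": 87}, {"dp": [-0.8, 0, -0.75], "spin": 0, "hand": 87}]'

```text
time: 53.3
ee_pos: [0.3982, -0.1014, 0.2207]
eef_rot: [0.999, -0.04, -0.0, -0.0]
ft_force: [0.2, -1.1, 0.5]
width: 0.087
grip_force: 0.0
```

Run:
```python
from h import *
plan()
t=np.mean([camera('top').astype(float) for _ in range(4)],0)[:,:,::-1].astype(np.uint8);cv2.imwrite('pics/raw_t12.png',t)
for X in((.6245,.141,.08),(.6025,-.1175,.08)):print(tape(t,tuple(np.round(w2px('top',[X])[0]).astype(int))))
# changes since start near mug, block, glue, timer, meter
a=cv2.imread('pics/raw_t10.png');o=cv2.imread('pics/raw_top0.png')
for n,(x,y) in dict(block=(170,120),timer=(137,181),glue=(379,279),mug=(163,280),blue=(222,152),gauge=(413,210)).items():
    b=lambda i:cv2.GaussianBlur(i[y-20:y+20,x-20:x+20],(0,0),1).astype(int)
    print(n,'now-vs-start',np.abs(b(t)-b(o)).mean().round(1),'now-vs-t10',np.abs(b(t)-b(a)).mean().round(1))
```

```text
now [ 0.3982 -0.1014  0.2207] yaw -4.61 j7 -1.52 w 0.087 t 53.3 f [ 0.2 -1.1  0.5]
(array([0.62738109, 0.14109036]), np.float64(-1.4766249607283792))
(array([ 0.59946944, -0.11770381]), np.float64(-7.500634818370571))
block now-vs-start 0.7 now-vs-t10 1.2
timer now-vs-start 5.4 now-vs-t10 2.1
glue now-vs-start 1.7 now-vs-t10 2.1
mug now-vs-start 0.6 now-vs-t10 1.0
blue now-vs-start 33.2 now-vs-t10 1.4
gauge now-vs-start 14.3 now-vs-t10 1.3
```

Run:
```python
from h import *
from scipy.optimize import least_squares
ims={'top':np.mean([camera('top').astype(float) for _ in range(8)],0)[:,:,::-1],'scene':np.mean([camera('scene').astype(float) for _ in range(8)],0)[:,:,::-1]}
def fit(cam,X,a0):
    c=w2px(cam,[X])[0]; x,y=np.round(c).astype(int); r=ims[cam][y-17:y+18,x-17:x+18]; S=8
    ys,xs=np.mgrid[0:35*S,0:35*S]; P=px2w(cam,np.c_[xs.ravel()/S-.5+.5/S+x-17,ys.ravel()/S-.5+.5/S+y-17],.08)[:,:2]
    sat=r[:,:,0]-r[:,:,2]
    def model(p):
        d=P-p[:2]; a=np.radians(p[2]); u=d@[np.cos(a),np.sin(a)]; v=d@[-np.sin(a),np.cos(a)]
        sg=lambda q:1/(1+np.exp(-q/.0006)); lid=sg(.0285-np.hypot(u,v)); tp=sg(p[3]-np.abs(v))*sg(u-p[4])
        return cv2.GaussianBlur((lid*tp).reshape(35*S,35*S).reshape(35,S,35,S).mean((1,3)),(0,0),.6),lid.reshape(35,S,35,S).mean((1,3))
    def res(p):
        t,l=model(p); w=(l>.9); return ((p[5]*t+p[6]-sat)*w).ravel()
    best=least_squares(res,[X[0],X[1],a0,.005,-.002,110,-5],x_scale=[.001,.001,1,.001,.001,10,5],diff_step=1e-3)
    return best.x.round(4)
for n,X in(('blue',(.626,.1405,.08)),('amber',(.6005,-.1175,.08))):
    for cam in ims: print(n,cam,fit(cam,X,-4.0))
```

```text
blue top [ 6.261000e-01  1.416000e-01 -2.936500e+00  6.200000e-03  2.100000e-03
  1.035035e+02  3.377000e-01]
blue scene [ 6.271000e-01  1.424000e-01 -1.613400e+00  5.200000e-03  2.300000e-03
  1.041305e+02 -1.179500e+00]
amber top [ 6.015000e-01 -1.187000e-01 -5.052600e+00  6.200000e-03 -1.000000e-04
  1.013444e+02  1.163600e+00]
amber scene [ 6.012000e-01 -1.183000e-01 -4.048700e+00  5.200000e-03  1.000000e-03
  1.080149e+02 -5.662000e-01]
```

Amber faces −4.5° and blue about −2.5°, against −4.4° for the lamp, and both sit inside their pads. The gauge, mug, block and glue bottle haven't moved. Handing in.

```bash
python3 -c "
from bench import *
print(close_job())"
```

```text
the job is handed in; nothing more can be done
None
```

I handed the job in with both jars (amber and blue) on pads within about 2° of the lamp, the gauge's red line level with the meter's front face, and the timer wound to its stop; the amber jar was knocked off its pad at some point between my last check before winding and the end of winding, and I put it back afterwards without rewinding the timer.

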